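Take the setting ring from among the standards and put it on the measuring stage

TASK

Three tall measuring standards stand close around the setting ring on the round wooden tray: first move all three onto the blue mat, standing upright, leaving the ring where it is. Then put the ring flat in the middle of the measuring stage while the standards wait on the mat. Finally put each standard back upright on the middle of the rubber pad of its own shape on the tray, the square and the oblong one lined up with their pads; never tip a standard over.

Things in the scene. Friction and masses are not known exactly. Their poses are not given: they have to be found in the camera images.
- cylinder_mid (a point): cylindrical standard: upright polished steel cylinder, 42 mm diameter, 100 mm tall, about 0.6 kg, loose. The point is its centre, half-way up (50 mm above its foot); z is its axis. It starts upright near the middle of the round pad on the tray.
- column_mid (a point): square standard: upright white ceramic column, 36 x 36 mm in plan, 95 mm tall, about 0.45 kg, loose. The point is its centre (47.5 mm above its foot); x and y are normal to its side faces, z up. It starts upright near the middle of the square pad, nearly lined up with it.
- step_mid (a point): stepped height standard: upright plain aluminium block, oblong in plan, 62 mm along its x and 28 mm along its y; 97 mm tall over the 36 mm at its +x end, 75 mm tall over the remaining 26 mm at its -x end; about 0.42 kg, loose. The point is on the axis of its foot, 48.5 mm above the foot; z up. It is gripped across the 28 mm. It starts upright near the middle of the oblong pad, nearly lined up with it.
- ring_mid (a point): setting ring: dark steel ring lying flat on the tray in the midst of the three standards, outside diameter 58 mm, bore 30 mm, 30 mm high, about 0.38 kg, loose. The point is its centre (15 mm above its underside); z is its axis. The standards leave a gripper little or no room at it: their feet stand 14 to 40 mm from its rim and their tops reach 110 mm above the table.
- pad_round_top (a point): round black rubber pad, 62 mm diameter, fixed on the tray: place of the cylindrical standard. The point is the centre of its top face, 10 mm above the table; z up. The three pads lie 84 mm from the middle of the tray, 120 degrees apart, in any order. The tray is a round plywood disc of 270 mm diameter, 6 mm thick, fixed.
- pad_square_top (a point): square black rubber pad, 56 x 56 mm, fixed on the tray: place of the square standard. The point is the centre of its top face, 10 mm above the table; x and y along its sides, z up.
- pad_long_top (a point): oblong black rubber pad, 76 mm along its x and 42 mm along its y, fixed on the tray: place of the stepped standard (long sides parallel, either way round). The point is the centre of its top face, 10 mm above the table; z up.
- mat_top (a point): blue cloth-faced flat mat, 260 mm along its x and 180 mm along its y, 3 mm thick, fixed and empty: the side area for the three standards. The point is the centre of its top face, 3 mm above the table; z up.
- stage_top (a point): measuring stage: round flat aluminium table of 96 mm diameter on a grey base (116 mm diameter), its top 30 mm above the table, with a thin dark circle of 70 mm diameter scribed around its middle; fixed. The point is the centre of its top face; z up. A steel post (26 mm diameter, with a 40 mm clamp block on it; 120 mm high) stands 132 mm from its middle towards its +x.
There are look-alikes about, which are no part of the job. What is shaped like the part that bears step_mid but orange or purple is not meant. Several things look just like the part that bears stage_top: the one meant starts farthest from the robot's base.

How it is judged:
On the way, in this order (a step that is already met when the one before it is completed fails the run):
1. all three standards stand upright and released on the blue mat, the ring not yet moved from its place on the tray (z of cylinder_mid in the frame of mat_top between 0.044 and 0.056 m and angle between each of cylinder_mid, column_mid, step_mid's own z axis and vertical below 0.1 rad and contact force between each of cylinder, column, step and the fingers below 0.05 N and linear speed of each of cylinder, column, step below 0.02 m/s and x of cylinder_mid in the frame of mat_top between -0.13 and 0.13 m and y of cylinder_mid in the frame of mat_top between -0.09 and 0.09 m and z of column_mid in the frame of mat_top between 0.0415 and 0.0535 m and x of column_mid in the frame of mat_top between -0.13 and 0.13 m and y of column_mid in the frame of mat_top between -0.09 and 0.09 m and z of step_mid in the frame of mat_top between 0.0425 and 0.0545 m and x of step_mid in the frame of mat_top between -0.13 and 0.13 m and y of step_mid in the frame of mat_top between -0.09 and 0.09 m and distance of ring_mid from where it was at the start of the episode below 0.03 m), for 0.2 s.
2. the ring lies flat and released in the middle of the stage while the three standards still stand on the mat (z of ring_mid in the frame of stage_top between 0.009 and 0.021 m and angle between each of ring_mid, cylinder_mid, column_mid, step_mid's own z axis and vertical below 0.1 rad and horizontal distance between ring_mid and stage_top below 0.012 m and contact force between each of ring, cylinder, column, step and the fingers below 0.05 N and linear speed of each of ring, cylinder, column, step below 0.02 m/s and z of cylinder_mid in the frame of mat_top between 0.044 and 0.056 m and x of cylinder_mid in the frame of mat_top between -0.13 and 0.13 m and y of cylinder_mid in the frame of mat_top between -0.09 and 0.09 m and z of column_mid in the frame of mat_top between 0.0415 and 0.0535 m and x of column_mid in the frame of mat_top between -0.13 and 0.13 m and y of column_mid in the frame of mat_top between -0.09 and 0.09 m and z of step_mid in the frame of mat_top between 0.0425 and 0.0545 m and x of step_mid in the frame of mat_top between -0.13 and 0.13 m and y of step_mid in the frame of mat_top between -0.09 and 0.09 m), for 0.2 s.
At the end, for the whole second after the job is handed in: Ring flat on the stage and each standard upright (0.1 rad) on the pad of its own shape, all within 12 mm of centre, released and at rest; square and stepped standards lined up with their pads within 0.3 rad (square: any quarter turn; stepped: either way round) (z of ring_mid in the frame of stage_top between 0.009 and 0.021 m and angle between each of ring_mid, cylinder_mid, column_mid, step_mid's own z axis and vertical below 0.1 rad and horizontal distance between ring_mid and stage_top below 0.012 m and contact force between each of ring, cylinder, column, step and the fingers below 0.05 N and linear speed of each of ring, cylinder, column, step below 0.02 m/s and z of cylinder_mid in the frame of pad_round_top between 0.044 and 0.056 m and horizontal distance between cylinder_mid and pad_round_top below 0.012 m and z of column_mid in the frame of pad_square_top between 0.0415 and 0.0535 m and horizontal distance between column_mid and pad_square_top below 0.012 m and z of step_mid in the frame of pad_long_top between 0.0425 and 0.0545 m and horizontal distance between step_mid and pad_long_top below 0.012 m and angle between the x axis of step_mid and the x axis of pad_long_top, either way round below 0.3 rad and (angle between the x axis of column_mid and the x axis of pad_square_top, either way round below 0.3 rad or angle between the x axis of column_mid and the y axis of pad_square_top, either way round below 0.3 rad)); the robot touches nothing.
It fails at once if the cylindrical standard is tipped over (angle between cylinder_mid's own z axis and vertical above 0.7 rad).
It fails at once if the square standard is tipped over (angle between column_mid's own z axis and vertical above 0.7 rad).
It fails at once if the stepped standard is tipped over (angle between step_mid's own z axis and vertical above 0.7 rad).
It also fails if it takes over 147 s, if anything falls off the work surface, if the arm or the gripper's body presses on something with over 40 N, if the wrist force passes 120 N, or if a joint passes its speed limit or range.

ROBOT

A 7-joint arm with a two-finger parallel gripper is mounted at the origin on the work surface. World frame = base frame: x ahead of the robot, y to its left, z up, the work surface at z = 0. Lengths are in m, angles in rad, forces in N, time in s.
With the tool pointing down it reaches from about 0.425 to 0.825 m from the base axis. Payload 3.6 kg.
Tool frame: the origin (TCP) lies between the finger pads; the fingertips stand 17 mm ahead of it and the grasp point (between the pads) lies 2 mm behind it; z points along the fingers, y is the direction in which the jaws open and shut (so a half turn about z gives the same grasp; the last joint's range is limited). The gripper opens to 93 mm and grips with 3 to 60 N. Pads are 15 mm wide; open, the fingers measure 128 mm over their backs; the gripper's body (75 mm by 188 mm) begins 65 mm behind the grasp point.
Start: joints at [-1.296, 0.615, -0.013, 1.423, 0.008, 1.103, -0.04], TCP at [0.193, 0.621, 0.236] pointing down, gripper open.
Joint ranges: [-3.12, 3.12], [-0.3, 2.06], [-1.34, 1.32], [0.26, 2.42], [-1.36, 4.5], [0.01, 1.98], [-2.84, 2.84]. Speed limits (rad/s): [2.79, 2.79, 3.14, 3.14, 3.14, 3.14, 3.14].

INTERFACE

Orientations are given as a unit quaternion [x, y, z, w].
In Python, from station import ctrl, viewer gives the robot as it stands. The module is installed in compiled form; this text tells all that it offers.
- The arm moves only by the tool send_rows, never from a script. Its argument "rows" is a list of rows, each a list of 7 numbers: the turn, a rotation vector about the world's x, y, z in degrees, then the shift along the world's x, y, z in cm, then the opening, from 0 (shut) to 1 (fully open). A call has 1 to 5 rows; each row shifts and turns the commanded pose from where the row before left it; what a row does not reach is not made up. A row lasts 1/10 s, in which the tool goes at most 50 mm and 8.59 degrees, less where a joint would pass 70% of its speed; a pose out of reach is approached as far as the arm can. A call with a gripper value outside its range is refused whole. The fingers move at their own pace and stop on an object; the grip force is fixed at half the most. Time passes only in rows, so rows that do not move let the fingers close. It gives the time, the measured TCP pose, the force and the opening at its end, in the units of the state.
- ctrl.get_obs(): the state, without advancing time (a new reading comes with each control period).
- viewer.grab_frame(name): name is "scene" or "top"; returns the picture (480x640x3 uint8, red, green, blue); there is no depth.
- viewer.camera_model(name): a dict with "mtx" (3x3 intrinsics, pixels), "T" (4x4, takes a point from camera to world coordinates). Camera axes: x right, y down, z forward; pixel columns grow to the right and rows downward; lengths in m; the calibration is good to about 2 mm. A picture is of the moment at which its call begins. camera_model takes no time and is no camera call.
- ctrl.sign_off(): hands the job in, once; it reports no verdict.
The state is a dict: "clock": time; "q": joint angles; "joint_vel": joint speeds; "effort": joint torques, N m; "ee_pos": TCP position; "tool_rot": TCP orientation; "wrist_force": force on the tool from outside, world axes, zero at the start; "torque": the same for the moment, N m; "finger_gap": finger opening in m.
Only numpy, scipy, OpenCV 4.12 (cv2) and the standard library are available. Lean on these libraries where they do the work, as an engineer would, in place of code of your own. Each camera call takes 0.05 s, during which the arm holds its last target.

## Working session

There is one attempt and no reset: what is moved stays moved. The work goes in short steps, Python scripts to look and compute and a tool call to move; the robot and the scene stay as the last step left them, time stands still between calls to the robot, and variables do not carry over. Pictures are saved under pics/ and viewed, and the job is handed in when it is done.

Besides the shell and the picture viewer there is one more tool, called after "Call:" as name(argument=value, ...) on one line, values as JSON. send_rows: Moves the arm, as the interface text tells. Its arguments: {"type":"object","properties":{"rows":{"type":"array"}},"required":["rows"]}

```bash
mkdir -p pics; python3 - <<'E'
from station import ctrl, viewer
import cv2
o=ctrl.get_obs(); print(o['clock'],o['ee_pos'],o['tool_rot'],o['finger_gap'])
for n in ('scene','top'):
    cv2.imwrite(f'pics/{n}0.png',viewer.grab_frame(n)[:,:,::-1]); m=viewer.camera_model(n); print(m['mtx'],m['T'].round(4))
E
```

```text
0.0 [0.19296672 0.61990306 0.23449407] [ 1.50282657e-01  9.88642233e-01 -1.27476670e-03 -1.81447185e-04] 0.09286643530306952
[[455.19280225   0.         320.41382007]
 [  0.         455.19280225 240.35767579]
 [  0.           0.           1.        ]] [[ 0.3319  0.5768 -0.7464  1.0623]
 [ 0.9431 -0.2186  0.2505 -0.2716]
 [-0.0187 -0.7871 -0.6166  0.6323]
 [ 0.      0.      0.      1.    ]]
[[493.60711471   0.         322.87863869]
 [  0.         493.60711471 239.92378859]
 [  0.           0.           1.        ]] [[-0.0033 -0.9898  0.1424  0.2119]
 [-1.      0.0038  0.0038 -0.0345]
 [-0.0043 -0.1424 -0.9898  1.2346]
 [ 0.      0.      0.      1.    ]]
```

View pics/scene0.png

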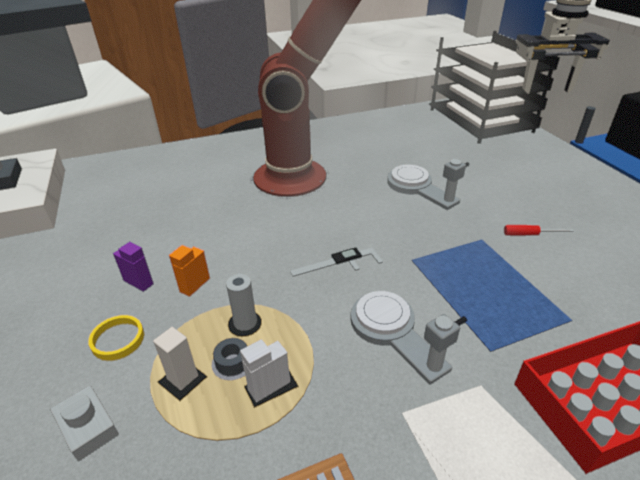

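View pics/top0.png

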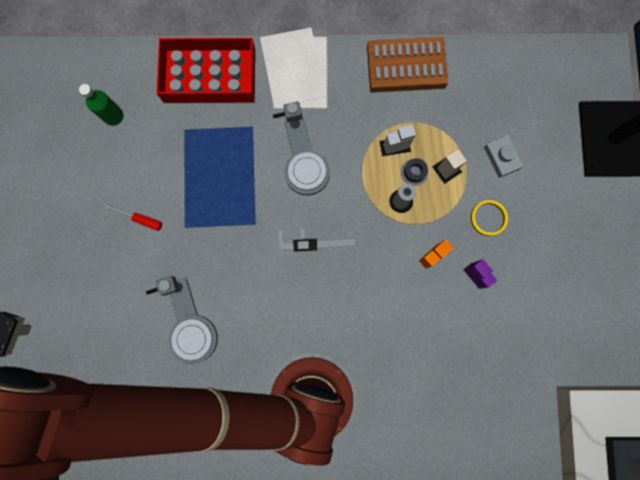

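The scene view shows the tray at about (232,368), with the standards at (175,362), (241,305) and (266,372) and the ring at (232,355). In the top view the tray is at (414,172), the mat at (220,177) and the far stage at (307,172). The near stage, at (193,339), is a look-alike. I'll crop in on these.

```bash
cat > h.py <<'E'
import numpy as np, cv2
from station import ctrl, viewer
C={n:viewer.camera_model(n) for n in('scene','top')}
def ray(n,p):
    m=C[n]; d=np.linalg.inv(m['mtx'])@[p[0],p[1],1]; return m['T'][:3,3],m['T'][:3,:3]@d
def onz(n,p,z):
    o,d=ray(n,p); return o+d*(z-o[2])/d[2]
def proj(n,X):
    m=C[n]; c=m['T'][:3,:3].T@(np.asarray(X)-m['T'][:3,3]); p=m['mtx']@c; return p[:2]/p[2]
def two(ps,pt):
    a,b=ray('scene',ps); c,d=ray('top',pt)
    s=np.linalg.lstsq(np.stack([b,-d],1),c-a,rcond=None)[0]
    P,Q=a+b*s[0],c+d*s[1]; return (P+Q)/2,np.linalg.norm(P-Q)
def zoom(img,x0,y0,w,h,f,name):
    c=cv2.resize(img[y0:y0+h,x0:x0+w],None,fx=f,fy=f,interpolation=cv2.INTER_CUBIC)
    for k in range(0,w,10): cv2.putText(c,str(x0+k),(k*f,8),0,.3,(0,0,255),1); cv2.line(c,(k*f,10),(k*f,14),(0,0,255))
    for k in range(0,h,10): cv2.putText(c,str(y0+k),(0,k*f+4),0,.3,(0,0,255),1)
    cv2.imwrite('pics/'+name,c)
E
python3 - <<'E'
from h import *
t=cv2.imread('pics/top0.png'); s=cv2.imread('pics/scene0.png')
zoom(t,355,115,120,115,5,'tz.png'); zoom(s,140,265,190,180,4,'sz.png'); zoom(t,260,90,90,110,5,'st.png')
E
```

```text
(no output)
```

View pics/tz.png

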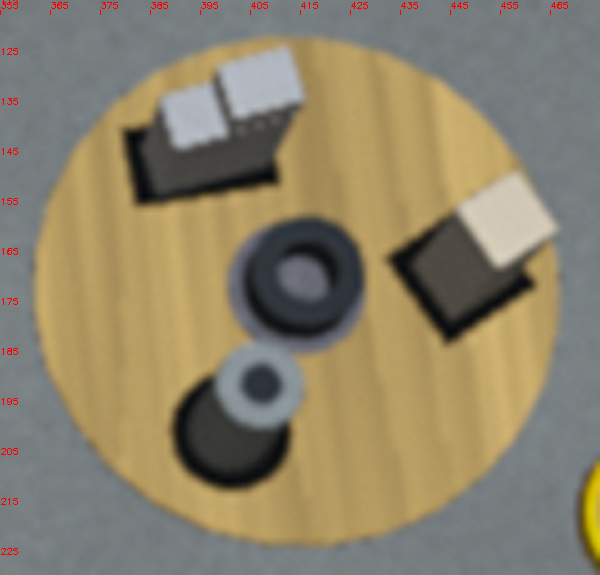

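View pics/sz.png

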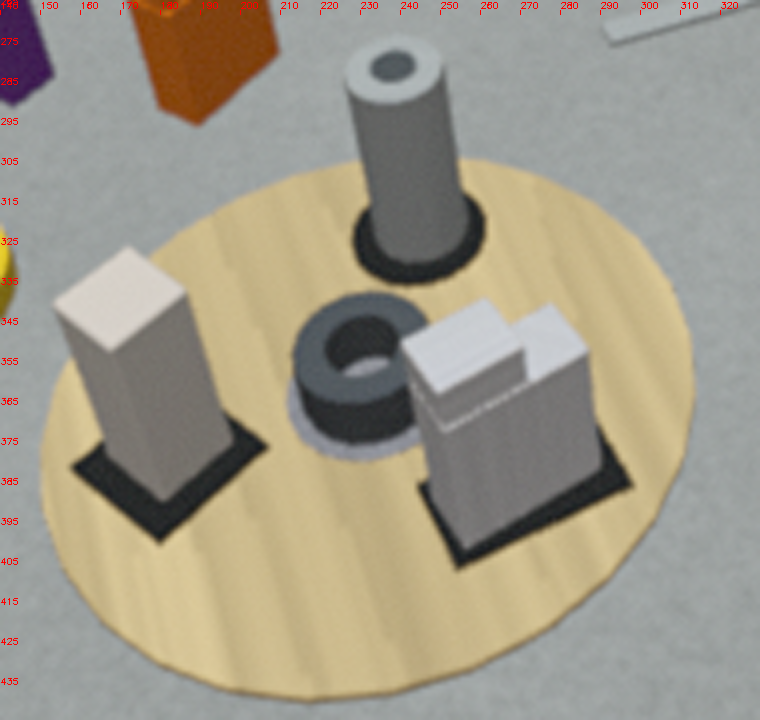

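View pics/st.png

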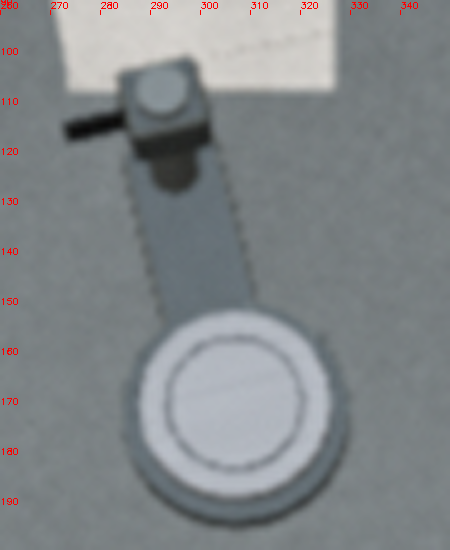

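```bash
python3 - <<'E'
from h import *
T=lambda *ps:[((x+.5)/5-.5+355,(y+.5)/5-.5+115) for x,y in ps]
S=lambda *ps:[((x+.5)/4-.5+140,(y+.5)/4-.5+265) for x,y in ps]
def show(l,n,ps,z):
    P=np.array([onz(n,p,z) for p in ps]); c=P.mean(0)
    e=[np.degrees(np.arctan2(*(P[(i+1)%len(P)]-P[i])[[1,0]])).round(1) for i in range(len(P))] if len(P)>1 else ''
    L=[np.linalg.norm(P[(i+1)%len(P)]-P[i]).round(4) for i in range(len(P))] if len(P)>1 else ''
    print(l,n,c.round(4)*1000,e,L)
show('col','top',T((457,210),(518,171),(560,229),(500,270)),.105)
show('col','scene',S((54,304),(130,247),(188,293),(111,350)),.105)
show('cyl','top',T((260,385)),.110); show('cyl','scene',S((394,69)),.110)
show('stepHi','top',T((218,72),(290,45),(305,100),(231,124)),.107)
show('stepHi','scene',S((402,345),(486,298),(526,348),(440,394)),.107)
show('stepLo','top',T((160,100),(217,82),(229,132),(175,152)),.085)
show('padlong','scene',S((457,569),(634,485)),.01)
show('padlong near','scene',S((417,487),(457,569)),.01)
show('padlong left','top',T((123,129),(137,204),(279,182)),.01)
show('padsq','scene',S((72,467),(161,544),(268,446)),.01)
show('padsq','top',T((389,258),(448,342),(535,283)),.01)
show('ringtop','top',T((304,277)),.036);show('ringtop','scene',S((365,348)),.036)
# masks
for n in('top','scene'):
    im=cv2.imread(f'pics/{n}0.png'); h=cv2.cvtColor(im,cv2.COLOR_BGR2HSV)
    m=cv2.inRange(h,(95,120,50),(125,255,255)); 
    def big(m,k=0):
        cs=sorted(cv2.findContours(m,cv2.RETR_EXTERNAL,cv2.CHAIN_APPROX_NONE)[0],key=cv2.contourArea); return [c for c in cs if cv2.contourArea(c)>800]
    for c in big(m):
        a=cv2.approxPolyDP(c,6,True)[:,0]
        print('mat',n,a.tolist()); 
        if len(a)==4: show('mat',n,a,.003)
    if n=='top':
        m=cv2.inRange(h,(12,60,90),(28,200,255))
        for c in big(m):
            hl=cv2.convexHull(c); P=np.array([onz(n,p,.006)[:2] for p in hl[:,0]],np.float32)
            print('tray',n,cv2.minEnclosingCircle(P),hl[:,0].mean(0))
    
show('stage','top',[((235.5+.5)/5-.5+260,(402.5+.5)/5-.5+90)],.03)
show('post','top',[((162+.5)/5-.5+260,(90+.5)/5-.5+90)],.12)
E
```

```text
col top [ 567.6 -346.5  105. ] [np.float64(-57.3), np.float64(-146.9), np.float64(124.3), np.float64(33.0)] [np.float64(0.0352), np.float64(0.0341), np.float64(0.0353), np.float64(0.0351)]
col scene [ 568.7 -345.   105. ] [np.float64(122.6), np.float64(31.0), np.float64(-59.6), np.float64(-147.9)] [np.float64(0.0345), np.float64(0.0357), np.float64(0.0338), np.float64(0.0343)]
cyl top [ 486.9 -225.9  110. ]  
cyl scene [ 487.5 -225.8  110. ]  
stepHi top [ 633.9 -230.9  107. ] [np.float64(-69.0), np.float64(-167.0), np.float64(108.3), np.float64(12.1)] [np.float64(0.0371), np.float64(0.0281), np.float64(0.0374), np.float64(0.0264)]
stepHi scene [ 636.  -230.5  107. ] [np.float64(107.4), np.float64(16.6), np.float64(-75.0), np.float64(-162.2)] [np.float64(0.035), np.float64(0.0284), np.float64(0.0344), np.float64(0.0269)]
stepLo top [ 626.5 -202.4   85. ] [np.float64(-72.1), np.float64(-168.4), np.float64(110.7), np.float64(14.3)] [np.float64(0.0293), np.float64(0.0258), np.float64(0.0282), np.float64(0.0271)]
padlong scene [ 653.3 -212.1   10. ] [np.float64(99.2), np.float64(-80.8)] 
[... 696 characters left out ...]
. ]  
mat top [[251, 127], [184, 131], [185, 226], [254, 223]]
mat top [556.  238.1   3. ] [np.float64(93.3), np.float64(-177.3), np.float64(-87.7), np.float64(2.7)] [np.float64(0.1749), np.float64(0.2515), np.float64(0.175), np.float64(0.2546)]
tray top ((0.8638752102851868, -0.25524285435676575), 0.11851981282234192) [409.06666667  62.6       ]
tray top ((0.563353955745697, -0.2634049654006958), 0.13512925803661346) [414.51162791 173.        ]
mat scene [[571, 141], [639, 181], [639, 159], [606, 142], [607, 134]]
mat scene [[430, 256], [441, 274], [437, 284], [430, 279], [490, 350], [570, 320], [486, 245], [476, 249], [481, 241]]
stage top [563.   10.3  30. ]  
post top [689.9  42.  120. ]
```

```bash
python3 - <<'E'
from h import *
T=lambda x,y:((x+.5)/5-.5+355,(y+.5)/5-.5+115)
S=lambda x,y:((x+.5)/4-.5+140,(y+.5)/4-.5+265)
mid=lambda n,f,a,b:(onz(n,f(*a),.01)+onz(n,f(*b),.01))/2*1000
print('long',mid('top',T,(123,129),(279,182)), mid('scene',S,(417,487),(634,485)))
print('sq',mid('top',T,(389,258),(535,283)), mid('scene',S,(72,467),(268,446)))
c=np.array([563.4,-263.4])
# round pad ellipse top: extents
print('round',onz('top',T(232,431),.01)*1000, onz('scene',S(420,238),.01)*1000)
for l,p in (('long',(634.5,-216)),('sq',(562,-346)),('round',(491,-225))):
    d=np.array(p)-c; print(l,np.degrees(np.arctan2(d[1],d[0])),np.hypot(*d))
print('ring',two(S(365,348),T(304,277)))
im=cv2.imread('pics/scene0.png'); zoom(im,340,280,90,110,5,'ss.png')
E
```

```text
long [ 632.62161472 -215.76059028   10.        ] [ 633.03867849 -215.51359065   10.        ]
sq [ 570.88640744 -347.70943564   10.        ] [ 570.53148839 -346.42545507   10.        ]
round [ 487.5105837  -228.04880277   10.        ] [ 491.50437018 -227.88288538   10.        ]
long 33.690067525979764 85.45156522849655
sq -90.97102193107916 82.61186355481883
round 152.05911381925839 81.95315735223382
ring (array([ 0.56165167, -0.2629218 ,  0.03119909]), np.float64(6.616590291460227e-05))
```

View pics/ss.png

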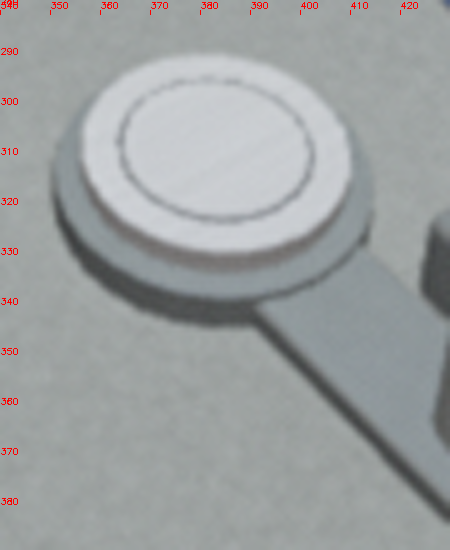

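Call:
send_rows(rows=[[0,0,-2.55,2.0,-3.83,0,1],[0,0,-2.55,2.0,-3.83,0,1],[0,0,-2.55,2.0,-3.83,0,1],[0,0,-2.55,2.0,-3.83,0,1],[0,0,-2.55,2.0,-3.83,0,1]])

```text
clock: 0.6
ee_pos: [0.2936, 0.4272, 0.2353]
tool_rot: [0.26, 0.966, -0.0, -0.0]
wrist_force: [0.7, -0.4, 0.2]
finger_gap: 0.0932
```

Call:
send_rows(rows=[[0,0,-2.55,2.0,-3.83,0,1],[0,0,-2.55,2.0,-3.83,0,1],[0,0,-2.55,2.0,-3.83,0,1],[0,0,-2.55,2.0,-3.83,0,1],[0,0,-2.55,2.0,-3.83,0,1]])

```text
clock: 1.1
ee_pos: [0.3935, 0.2359, 0.2355]
tool_rot: [0.366, 0.931, -0.0, -0.0]
wrist_force: [0.2, 0.5, -0.6]
finger_gap: 0.093
```

Call:
send_rows(rows=[[0,0,-2.55,2.0,-3.83,0,1],[0,0,-2.55,2.0,-3.83,0,1],[0,0,-2.55,2.0,-3.83,0,1],[0,0,-2.55,2.0,-3.83,0,1],[0,0,-2.55,2.0,-3.83,0,1]])

```text
clock: 1.6
ee_pos: [0.4935, 0.0446, 0.2355]
tool_rot: [0.467, 0.884, -0.0, -0.0]
wrist_force: [1.1, 1.8, 0.2]
finger_gap: 0.0931
```

Call:
send_rows(rows=[[0,0,-2.55,2.0,-3.83,0,1],[0,0,-2.55,2.0,-3.83,0,1],[0,0,-2.55,2.0,-3.83,0,1],[0,0,-2.55,2.0,-3.83,0,1],[0,0,-2.55,2.0,-3.83,0,1]])

```text
clock: 2.1
ee_pos: [0.5935, -0.1467, 0.2352]
tool_rot: [0.562, 0.827, -0.0, -0.001]
wrist_force: [0.5, 0.2, 0.7]
finger_gap: 0.0927
```

Call:
send_rows(rows=[[0,0,-2.55,2.0,-3.83,0,1],[0,0,-2.55,2.0,-3.83,0,1],[0,0,0,0,0,0,1],[0,0,0,0,0,0,1]])

```text
clock: 2.5
ee_pos: [0.6326, -0.2227, 0.2344]
tool_rot: [0.598, 0.801, -0.0, -0.001]
wrist_force: [0.3, 0.7, 0.2]
finger_gap: 0.093
```

```bash
python3 - <<'E'
from h import *
zoom(viewer.grab_frame('scene')[:,:,::-1],140,200,220,200,3,'a1.png')
print(proj('scene',[.633,-.222,.235]))
E
```

```text
[250.82931468 283.09792451]
```

View pics/a1.png

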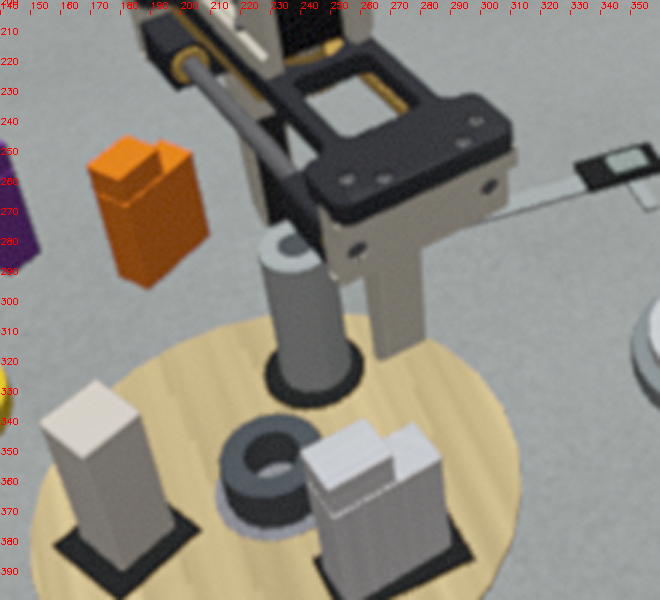

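Call:
send_rows(rows=[[0,0,0,0,0,-4,1],[0,0,0,0,0,-4,1],[0,0,0,0,0,-4,1],[0,0,0,0,0,-4,1],[0,0,0,0,0,0,1]])

```text
clock: 3.05
ee_pos: [0.629, -0.2171, 0.0699]
tool_rot: [0.596, 0.803, -0.001, -0.007]
wrist_force: [-0.1, 0.2, -0.1]
finger_gap: 0.0926
```

Call:
send_rows(rows=[[0,0,0,0,0,0,0],[0,0,0,0,0,0,0],[0,0,0,0,0,0,0],[0,0,0,0,0,0,0],[0,0,0,0,0,0,0]])

```text
clock: 3.55
ee_pos: [0.6337, -0.2222, 0.0769]
tool_rot: [0.598, 0.802, 0.0, 0.001]
wrist_force: [0.3, -0.5, 0.6]
finger_gap: 0.0578
```

Call:
send_rows(rows=[[0,0,0,0,0,0,0],[0,0,0,0,0,0,0],[0,0,0,0,0,0,0],[0,0,0,0,0,0,0],[0,0,0,0,0,0,0]])

```text
clock: 4.05
ee_pos: [0.633, -0.222, 0.0756]
tool_rot: [0.598, 0.802, -0.0, -0.0]
wrist_force: [0.0, 0.4, -0.2]
finger_gap: 0.0279
```

Call:
send_rows(rows=[[0,0,0,0,0,0,0],[0,0,0,0,0,0,0]])

```text
clock: 4.25
ee_pos: [0.633, -0.222, 0.0755]
tool_rot: [0.598, 0.802, -0.0, -0.0]
wrist_force: [0.0, 0.4, -0.2]
finger_gap: 0.0278
```

```bash
python3 - <<'E'
from h import *
zoom(viewer.grab_frame('scene')[:,:,::-1],140,200,220,200,3,'a2.png')
E
```

```text
(no output)
```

View pics/a2.png

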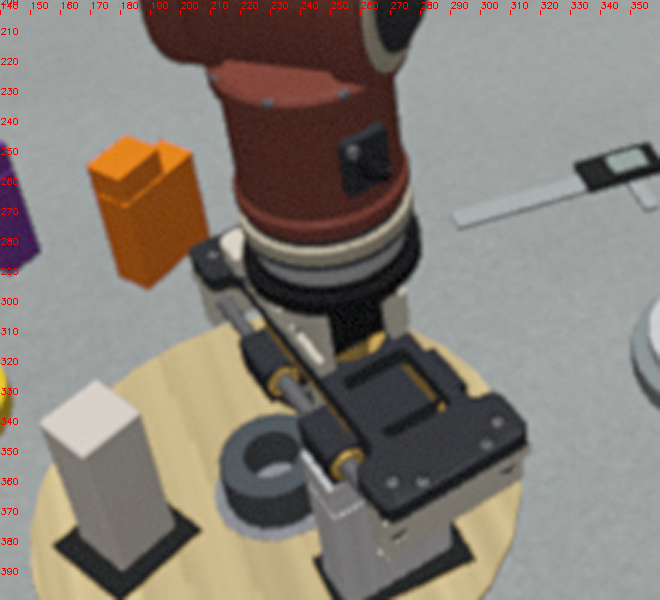

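Call:
send_rows(rows=[[0,0,0,0,0,1,0],[0,0,0,0,0,3,0],[0,0,0,0,0,3,0],[0,0,0,0,0,3,0],[0,0,0,0,0,3,0]])

```text
clock: 4.8
ee_pos: [0.6325, -0.2215, 0.2063]
tool_rot: [0.598, 0.802, -0.0, -0.001]
wrist_force: [0.1, -0.0, -5.0]
finger_gap: 0.0282
```

Call:
send_rows(rows=[[0,0,5,0,3,0,0],[0,0,6,0,4,0,0],[0,0,6,0,4,0,0],[0,0,6,0,4,0,0],[0,0,6,0,4,0,0]])

```text
clock: 5.3
ee_pos: [0.6323, -0.0302, 0.2053]
tool_rot: [0.376, 0.927, -0.0, -0.001]
wrist_force: [0.3, -0.3, -3.9]
finger_gap: 0.0281
```

Call:
send_rows(rows=[[0,0,6,0,4,0,0],[0,0,6,0,4,0,0],[0,0,6,0,4,0,0],[0,0,6,0,4,0,0],[0,0,6,0,4,0,0]])

```text
clock: 5.8
ee_pos: [0.6323, 0.1693, 0.2052]
tool_rot: [0.123, 0.992, -0.0, -0.001]
wrist_force: [1.0, -0.1, -5.8]
finger_gap: 0.0281
```

Call:
send_rows(rows=[[0,0,6,0.1,3,0,0],[0,0,6,0.1,2.5,0,0],[0,0,5,0.1,1.7,0,0],[0,0,0,0,0,0,0],[0,0,0,0,0,0,0]])

```text
clock: 6.3
ee_pos: [0.6358, 0.2387, 0.205]
tool_rot: [-0.022, 1.0, -0.001, -0.001]
wrist_force: [1.1, -1.0, -5.2]
finger_gap: 0.0281
```

Call:
send_rows(rows=[[0,0,0,0,0,-3,0],[0,0,0,0,0,-3,0],[0,0,0,0,0,-3,0],[0,0,0,0,0,-2,0],[0,0,0,0,0,-1.2,0]])

```text
clock: 6.8
ee_pos: [0.6355, 0.2365, 0.0814]
tool_rot: [-0.021, 1.0, -0.002, -0.002]
wrist_force: [-0.2, 0.2, -4.9]
finger_gap: 0.0278
```

Call:
send_rows(rows=[[0,0,0,0,0,-0.5,0],[0,0,0,0,0,-0.4,0],[0,0,0,0,0,-0.3,0],[0,0,0,0,0,-0.2,0],[0,0,0,0,0,0,0]])

```text
clock: 7.3
ee_pos: [0.6364, 0.2401, 0.0701]
tool_rot: [-0.023, 1.0, 0.0, 0.0]
wrist_force: [0.3, -0.7, -4.6]
finger_gap: 0.0278
```

Call:
send_rows(rows=[[0,0,0,0,0,-0.1,0],[0,0,0,0,0,-0.1,0],[0,0,0,0,0,0,0],[0,0,0,0,0,0,0]])

```text
clock: 7.7
ee_pos: [0.6366, 0.2402, 0.0685]
tool_rot: [-0.023, 1.0, 0.0, 0.001]
wrist_force: [-0.6, -0.1, 0.4]
finger_gap: 0.0279
```

Call:
send_rows(rows=[[0,0,0,0,0,0,1],[0,0,0,0,0,0,1],[0,0,0,0,0,0,1],[0,0,0,0,0,0,1],[0,0,0,0,0,0,1]])

```text
clock: 8.2
ee_pos: [0.6363, 0.24, 0.0677]
tool_rot: [-0.023, 1.0, 0.0, 0.0]
wrist_force: [-0.9, -0.6, 0.1]
finger_gap: 0.0637
```

Call:
send_rows(rows=[[0,0,0,0,0,2,1],[0,0,0,0,0,3,1],[0,0,0,0,0,4,1],[0,0,0,0,0,4,1],[0,0,0,0,0,3,1]])

```text
clock: 8.7
ee_pos: [0.6369, 0.2403, 0.2307]
tool_rot: [-0.023, 1.0, 0.001, 0.002]
wrist_force: [0.6, 0.4, 0.4]
finger_gap: 0.0929
```

```bash
python3 - <<'E'
from h import *
zoom(viewer.grab_frame('scene')[:,:,::-1],380,150,220,200,3,'a3.png')
E
```

```text
(no output)
```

View pics/a3.png

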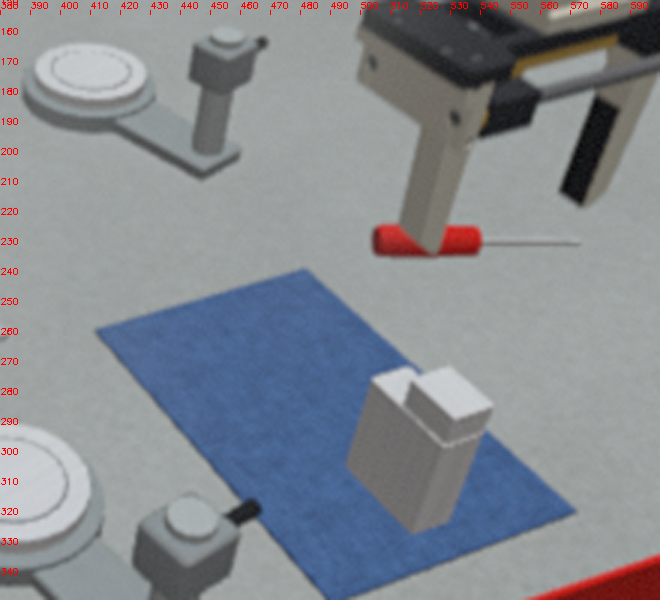

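The stepped standard stands on the mat at about (515,300). The column is next.

Call:
send_rows(rows=[[0,0,-4.3,-0.49,-4.18,0,1],[0,0,-4.3,-0.49,-4.18,0,1],[0,0,-4.3,-0.49,-4.18,0,1],[0,0,-4.3,-0.49,-4.18,0,1],[0,0,-4.3,-0.49,-4.18,0,1]])

```text
clock: 9.25
ee_pos: [0.6112, 0.0294, 0.2276]
tool_rot: [0.166, 0.986, 0.0, 0.0]
wrist_force: [0.6, -0.5, 0.3]
finger_gap: 0.0929
```

Call:
send_rows(rows=[[0,0,-4.3,-0.49,-4.18,0,1],[0,0,-4.3,-0.49,-4.18,0,1],[0,0,-4.3,-0.49,-4.18,0,1],[0,0,-4.3,-0.49,-4.18,0,1],[0,0,-4.3,-0.49,-4.18,0,1]])

```text
clock: 9.75
ee_pos: [0.5868, -0.1795, 0.2276]
tool_rot: [0.347, 0.938, 0.0, 0.0]
wrist_force: [0.6, -0.0, -0.4]
finger_gap: 0.0931
```

Call:
send_rows(rows=[[0,0,-4.3,-0.49,-4.18,0,1],[0,0,-4.3,-0.49,-4.18,0,1],[0,0,-4.3,-0.49,-4.18,0,1],[0,0,-4.3,-0.49,-4.18,0,1],[0,0,0,0,0,0,1]])

```text
clock: 10.25
ee_pos: [0.5635, -0.354, 0.2273]
tool_rot: [0.487, 0.873, -0.004, 0.0]
wrist_force: [-0.5, 0.2, -0.5]
finger_gap: 0.093
```

Call:
send_rows(rows=[[0,0,0,0,0,0,1],[0,0,0,0,0,0,1]])

```text
clock: 10.45
ee_pos: [0.5684, -0.3432, 0.2273]
tool_rot: [0.481, 0.877, 0.001, -0.0]
wrist_force: [0.2, 1.2, 1.0]
finger_gap: 0.0932
```

Call:
send_rows(rows=[[0,0,0,0,0,-3,1],[0,0,0,0,0,-4,1],[0,0,0,0,0,-4,1],[0,0,0,0,0,-3,1],[0,0,0,0,0,-1.2,1]])

```text
clock: 10.95
ee_pos: [0.567, -0.3413, 0.0723]
tool_rot: [0.48, 0.877, 0.001, -0.003]
wrist_force: [-0.3, 1.1, -0.1]
finger_gap: 0.0928
```

Call:
send_rows(rows=[[0,0,0,0,0,0,1],[0,0,0,0,0,0,0],[0,0,0,0,0,0,0],[0,0,0,0,0,0,0],[0,0,0,0,0,0,0]])

```text
clock: 11.45
ee_pos: [0.5681, -0.3456, 0.0769]
tool_rot: [0.482, 0.876, -0.0, 0.001]
wrist_force: [0.8, 0.2, -0.2]
finger_gap: 0.0656
```

Call:
send_rows(rows=[[0,0,0,0,0,0,0],[0,0,0,0,0,0,0],[0,0,0,0,0,0,0],[0,0,0,0,0,0,0],[0,0,0,0,0,0,0]])

```text
clock: 11.95
ee_pos: [0.5675, -0.3452, 0.0756]
tool_rot: [0.482, 0.876, -0.0, -0.0]
wrist_force: [-0.0, 0.2, 0.6]
finger_gap: 0.0361
```

Call:
send_rows(rows=[[0,0,0,0,0,0,0],[0,0,0,0,0,0,0]])

```text
clock: 12.15
ee_pos: [0.5675, -0.3452, 0.0756]
tool_rot: [0.482, 0.876, -0.0, -0.0]
wrist_force: [0.0, 0.5, 0.5]
finger_gap: 0.0359
```

Call:
send_rows(rows=[[0,0,0,0,0,1,0],[0,0,0,0,0,3,0],[0,0,0,0,0,3,0],[0,0,0,0,0,3,0],[0,0,0,0,0,3,0]])

```text
clock: 12.65
ee_pos: [0.5668, -0.3445, 0.2061]
tool_rot: [0.482, 0.876, 0.0, -0.001]
wrist_force: [0.8, -0.8, -5.0]
finger_gap: 0.0362
```

Call:
send_rows(rows=[[0,0,2,0,2.3,0,0],[0,0,4,0,4,0,0],[0,0,4,0,4,0,0],[0,0,4,0,4,0,0],[0,0,4,0,4,0,0]])

```text
clock: 13.15
ee_pos: [0.5666, -0.1603, 0.2053]
tool_rot: [0.337, 0.941, -0.0, -0.001]
wrist_force: [0.4, 0.4, -5.0]
finger_gap: 0.0357
```

Call:
send_rows(rows=[[0,0,4,-0.2,4,0,0],[0,0,4,-0.2,4,0,0],[0,0,4,-0.2,4,0,0],[0,0,4,-0.2,4,0,0],[0,0,4,-0.2,4,0,0]])

```text
clock: 13.65
ee_pos: [0.5565, 0.0392, 0.2055]
tool_rot: [0.169, 0.986, -0.0, -0.001]
wrist_force: [1.1, -0.6, -4.9]
finger_gap: 0.0359
```

Call:
send_rows(rows=[[0,0,4,0,4,0,0],[0,0,4,0,4,0,0],[0,0,4,0,4,0,0],[0,0,4,0,3,0,0],[0,0,4,0,2,0,0]])

```text
clock: 14.15
ee_pos: [0.5562, 0.2111, 0.2052]
tool_rot: [-0.007, 1.0, 0.0, -0.001]
wrist_force: [0.1, 0.1, -5.1]
finger_gap: 0.0359
```

Call:
send_rows(rows=[[0,0,2.2,0,1,0,0],[0,0,0,0,0,0,0],[0,0,0,0,0,0,0]])

```text
clock: 14.45
ee_pos: [0.5579, 0.2151, 0.2054]
tool_rot: [-0.021, 1.0, -0.001, -0.0]
wrist_force: [0.4, -0.4, -4.4]
finger_gap: 0.0358
```

Call:
send_rows(rows=[[0,0,0,0,1.2,-3,0],[0,0,0,0,1.1,-3,0],[0,0,0,0,0,-3,0],[0,0,0,0,0,-2,0],[0,0,0,0,0,-1.2,0]])

```text
clock: 14.95
ee_pos: [0.5574, 0.2375, 0.0818]
tool_rot: [-0.021, 1.0, -0.002, -0.001]
wrist_force: [0.3, 0.4, -4.2]
finger_gap: 0.036
```

Call:
send_rows(rows=[[0,0,0,0,0,-0.5,0],[0,0,0,0,0,-0.4,0],[0,0,0,0,0,-0.3,0],[0,0,0,0,0,-0.2,0],[0,0,0,0,0,-0.1,0]])

```text
clock: 15.45
ee_pos: [0.5579, 0.2409, 0.0691]
tool_rot: [-0.023, 1.0, 0.0, 0.0]
wrist_force: [0.0, -0.1, -3.9]
finger_gap: 0.036
```

Call:
send_rows(rows=[[0,0,0,0,0,-0.1,0],[0,0,0,0,0,0,0],[0,0,0,0,0,0,0]])

```text
clock: 15.75
ee_pos: [0.5579, 0.241, 0.0685]
tool_rot: [-0.023, 1.0, 0.0, 0.001]
wrist_force: [-1.5, -0.9, 2.8]
finger_gap: 0.0359
```

Call:
send_rows(rows=[[0,0,0,0,0,0,1],[0,0,0,0,0,0,1],[0,0,0,0,0,0,1],[0,0,0,0,0,0,1],[0,0,0,0,0,0,1]])

```text
clock: 16.25
ee_pos: [0.5577, 0.2409, 0.0676]
tool_rot: [-0.023, 1.0, 0.0, 0.0]
wrist_force: [-0.7, -0.4, -0.2]
finger_gap: 0.0711
```

Call:
send_rows(rows=[[0,0,0,0,0,2,1],[0,0,0,0,0,3,1],[0,0,0,0,0,4,1],[0,0,0,0,0,4,1],[0,0,0,0,0,3,1]])

```text
clock: 16.75
ee_pos: [0.5582, 0.2411, 0.2304]
tool_rot: [-0.023, 1.0, 0.001, 0.001]
wrist_force: [0.1, -0.2, -0.7]
finger_gap: 0.0927
```

Call:
send_rows(rows=[[0,0,-4.6,-0.55,-3.9,0,1],[0,0,-4.6,-0.55,-3.9,0,1],[0,0,-4.6,-0.55,-3.9,0,1],[0,0,-4.6,-0.55,-3.9,0,1],[0,0,-4.6,-0.55,-3.9,0,1]])

```text
clock: 17.25
ee_pos: [0.5296, 0.0443, 0.2278]
tool_rot: [0.179, 0.984, 0.0, 0.0]
wrist_force: [0.4, -0.6, 0.1]
finger_gap: 0.0931
```

Call:
send_rows(rows=[[0,0,-4.6,-0.55,-3.9,0,1],[0,0,-4.6,-0.55,-3.9,0,1],[0,0,-4.6,-0.55,-3.9,0,1],[0,0,-4.6,-0.55,-3.9,0,1],[0,0,-4.6,-0.55,-3.9,0,1]])

```text
clock: 17.75
ee_pos: [0.5022, -0.1506, 0.2278]
tool_rot: [0.371, 0.929, 0.0, 0.0]
wrist_force: [1.2, 0.0, -0.3]
finger_gap: 0.0931
```

Call:
send_rows(rows=[[0,0,-4.6,-0.55,-3.9,0,1],[0,0,-4.6,-0.55,-2.4,0,1],[0,0,-4.6,-0.55,-1.4,0,1],[0,0,0,0,0,0,1],[0,0,0,0,0,0,1]])

```text
clock: 18.25
ee_pos: [0.4863, -0.2254, 0.2276]
tool_rot: [0.478, 0.878, 0.0, -0.0]
wrist_force: [-0.4, -0.1, 0.2]
finger_gap: 0.0929
```

Call:
send_rows(rows=[[0,0,0,0,0,-3,1],[0,0,0,0,0,-4,1],[0,0,0,0,0,-4,1],[0,0,0,0,0,-3,1],[0,0,0,0,0,-1.2,1]])

```text
clock: 18.75
ee_pos: [0.4853, -0.2232, 0.0729]
tool_rot: [0.477, 0.879, 0.001, -0.003]
wrist_force: [-0.4, 0.9, 0.0]
finger_gap: 0.0931
```

Call:
send_rows(rows=[[0,0,0,0,0,0,1],[0,0,0,0,0,0,0],[0,0,0,0,0,0,0],[0,0,0,0,0,0,0],[0,0,0,0,0,0,0]])

```text
clock: 19.25
ee_pos: [0.4866, -0.2264, 0.0767]
tool_rot: [0.479, 0.878, 0.0, 0.001]
wrist_force: [-1.1, -0.2, 0.1]
finger_gap: 0.0652
```

Call:
send_rows(rows=[[0,0,0,0,0,0,0],[0,0,0,0,0,0,0],[0,0,0,0,0,0,0],[0,0,0,0,0,0,0],[0,0,0,0,0,0,0]])

```text
clock: 19.75
ee_pos: [0.4863, -0.2261, 0.0757]
tool_rot: [0.479, 0.878, 0.0, 0.0]
wrist_force: [0.5, 0.1, 0.2]
finger_gap: 0.0418
```

Call:
send_rows(rows=[[0,0,0,0,0,0,0],[0,0,0,0,0,0,0]])

```text
clock: 19.95
ee_pos: [0.4862, -0.2262, 0.0757]
tool_rot: [0.479, 0.878, 0.0, 0.0]
wrist_force: [-0.4, 0.7, 1.5]
finger_gap: 0.0416
```

Call:
send_rows(rows=[[0,0,0,0,0,1,0],[0,0,0,0,0,3,0],[0,0,0,0,0,3,0],[0,0,0,0,0,3,0],[0,0,0,0,0,3,0]])

```text
clock: 20.45
ee_pos: [0.4844, -0.2256, 0.2059]
tool_rot: [0.479, 0.878, -0.0, -0.002]
wrist_force: [0.2, -0.6, -6.1]
finger_gap: 0.042
```

Call:
send_rows(rows=[[0,0,4.7,0,2.4,0,0],[0,0,4.7,0,3.9,0,0],[0,0,4.7,0,3.9,0,0],[0,0,4.7,0,3.9,0,0],[0,0,4.7,0,3.9,0,0]])

```text
clock: 20.95
ee_pos: [0.4841, -0.0442, 0.2046]
tool_rot: [0.288, 0.958, -0.0, -0.002]
wrist_force: [0.3, -0.5, -5.7]
finger_gap: 0.0415
```

Call:
send_rows(rows=[[0,0,4.7,-0.1,3.9,0,0],[0,0,4.7,-0.1,3.9,0,0],[0,0,4.7,-0.1,3.9,0,0],[0,0,4.7,-0.1,3.9,0,0],[0,0,4.7,-0.1,3.9,0,0]])

```text
clock: 21.45
ee_pos: [0.479, 0.15, 0.2046]
tool_rot: [0.087, 0.996, -0.001, -0.002]
wrist_force: [0.3, -0.3, -5.5]
finger_gap: 0.0415
```

Call:
send_rows(rows=[[0,0,4.7,-0.1,3.9,0,0],[0,0,4.7,-0.1,3,0,0],[0,0,4.7,-0.1,2,0,0],[0,0,0,0,0,0,0],[0,0,0,0,0,0,0]])

```text
clock: 21.95
ee_pos: [0.4766, 0.237, 0.2044]
tool_rot: [-0.035, 0.999, -0.001, -0.002]
wrist_force: [-0.3, -0.6, -4.6]
finger_gap: 0.0418
```

Call:
send_rows(rows=[[0,0,0,0,0,-3,0],[0,0,0,0,0,-3,0],[0,0,0,0,0,-3,0],[0,0,0,0,0,-2,0],[0,0,0,0,0,-1.2,0]])

```text
clock: 22.45
ee_pos: [0.4771, 0.2351, 0.0817]
tool_rot: [-0.033, 0.999, -0.002, -0.002]
wrist_force: [-0.4, -0.4, -6.8]
finger_gap: 0.0415
```

Call:
send_rows(rows=[[0,0,0,0,0,-0.5,0],[0,0,0,0,0,-0.4,0],[0,0,0,0,0,-0.3,0],[0,0,0,0,0,-0.1,0],[0,0,0,0,0,-0.1,0]])

```text
clock: 22.95
ee_pos: [0.4785, 0.238, 0.0702]
tool_rot: [-0.034, 0.999, 0.0, 0.001]
wrist_force: [-0.4, -0.0, -5.4]
finger_gap: 0.0419
```

Call:
send_rows(rows=[[0,0,0,0,0,-0.1,0],[0,0,0,0,0,0,0],[0,0,0,0,0,0,0]])

```text
clock: 23.25
ee_pos: [0.4781, 0.2379, 0.0688]
tool_rot: [-0.034, 0.999, 0.0, 0.0]
wrist_force: [0.1, -0.1, -5.4]
finger_gap: 0.0419
```

Call:
send_rows(rows=[[0,0,0,0,0,-0.1,0],[0,0,0,0,0,0,0]])

```text
clock: 23.45
ee_pos: [0.4782, 0.2379, 0.0687]
tool_rot: [-0.034, 0.999, 0.0, 0.0]
wrist_force: [-1.8, -0.7, 3.6]
finger_gap: 0.0418
```

Call:
send_rows(rows=[[0,0,0,0,0,0,1],[0,0,0,0,0,0,1],[0,0,0,0,0,0,1],[0,0,0,0,0,0,1],[0,0,0,0,0,0,1]])

```text
clock: 23.95
ee_pos: [0.4782, 0.2379, 0.0676]
tool_rot: [-0.034, 0.999, 0.0, 0.0]
wrist_force: [-0.2, 0.1, -0.4]
finger_gap: 0.0768
```

Call:
send_rows(rows=[[0,0,0,0,0,2,1],[0,0,0,0,0,3,1],[0,0,0,0,0,4,1],[0,0,0,0,0,4,1],[0,0,0,0,0,3,1]])

```text
clock: 24.45
ee_pos: [0.4786, 0.238, 0.2302]
tool_rot: [-0.034, 0.999, 0.001, 0.001]
wrist_force: [0.6, -0.1, 0.1]
finger_gap: 0.0929
```

```bash
python3 - <<'E'
from h import *
s=viewer.grab_frame('scene')[:,:,::-1].copy();t=viewer.grab_frame('top')[:,:,::-1].copy()
cv2.imwrite('pics/s4.png',s);cv2.imwrite('pics/t4.png',t)
zoom(t,355,115,120,115,5,'tz4.png'); zoom(s,140,295,190,150,4,'sz4.png')
E
```

```text
(no output)
```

View pics/s4.png

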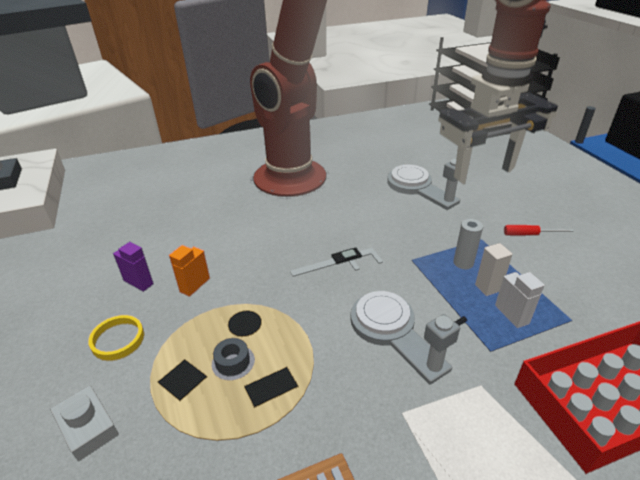

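View pics/tz4.png

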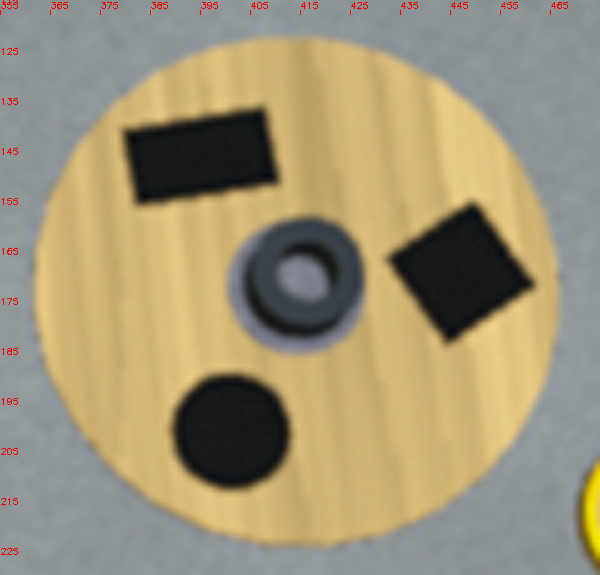

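View pics/sz4.png

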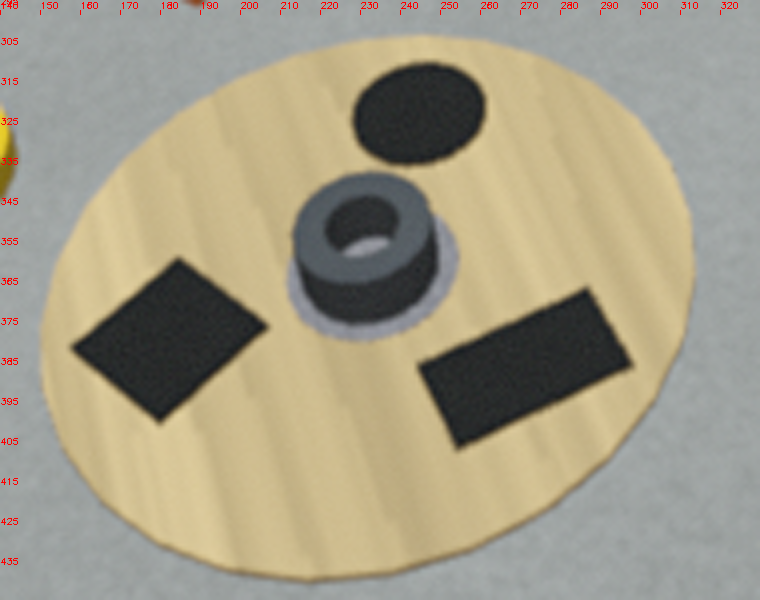

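All three standards stand on the mat and the pads are clear. Next I measure the pads, ring and stage with masks.

```bash
python3 - <<'E'
from h import *
for n,roi in(('top',(355,115,115,115)),('scene',(145,300,180,150))):
    im=cv2.imread(f"pics/{'t' if n=='top' else 's'}4.png"); x,y,w,h=roi; c=im[y:y+h,x:x+w]
    c=cv2.resize(c,None,fx=4,fy=4,interpolation=cv2.INTER_CUBIC)
    g=c.max(2)
    for th,l in((65,'dark'),(95,'ringish')):
      m=(g<th).astype(np.uint8)
      for k in cv2.findContours(m,cv2.RETR_EXTERNAL,cv2.CHAIN_APPROX_NONE)[0]:
        if cv2.contourArea(k)<16*200: continue
        M=cv2.moments(k); px=(k[:,0]+.5)/4-.5+[x,y]
        P=np.array([onz(n,p,.010)[:2]*1000 for p in px],np.float32)
        r=cv2.minAreaRect(P); M=cv2.moments(P)
        print(n,l,(M['m10']/M['m00'],M['m01']/M['m00']),r)
S=lambda x,y:((x+.5)/4-.5+140,(y+.5)/4-.5+295); T=lambda x,y:((x+.5)/5-.5+355,(y+.5)/5-.5+115)
# bore & outer of ring top face
for s,t in(((362,222),(305,276)),((365,228),(304,273))): print('ring',two(S(*s),T(*t)))
print('ringz36',onz('scene',S(364,226),.036),onz('top',T(304,276),.036))
# stage disc by brightness
for n,roi in(('top',(280,145,60,55)),('scene',(345,285,75,60))):
    im=cv2.imread(f"pics/{'t' if n=='top' else 's'}4.png"); x,y,w,h=roi; c=cv2.resize(im[y:y+h,x:x+w],None,fx=4,fy=4,interpolation=cv2.INTER_CUBIC)
    m=(c.min(2)>170).astype(np.uint8)
    k=max(cv2.findContours(m,cv2.RETR_EXTERNAL,cv2.CHAIN_APPROX_NONE)[0],key=cv2.contourArea); k=cv2.convexHull(k)
    P=np.array([onz(n,(p+.5)/4-.5+[x,y],.03)[:2]*1000 for p in k[:,0]],np.float32); print('stage',n,cv2.fitEllipse(P))
E
```

```text
top dark (487.4469348018501, -227.65306424316069) ((487.4053649902344, -227.73728942871094), (55.86772918701172, 55.669097900390625), 89.7521743774414)
top dark (570.3252626580569, -346.70821513078545) ((570.3028564453125, -346.899658203125), (52.15946960449219, 53.43585968017578), 33.70043182373047)
top dark (632.1718584879467, -215.6557965381297) ((632.0845947265625, -215.5425567626953), (38.77021026611328, 72.12420654296875), 9.542057991027832)
top ringish (487.4764926569579, -227.63356770785708) ((487.4325866699219, -227.4253387451172), (57.6205940246582, 58.362606048583984), 88.71510314941406)
top ringish (566.8205004950693, -265.98676552780245) ((567.0913696289062, -266.12554931640625), (57.32164764404297, 65.39547729492188), 54.542564392089844)
top ringish (570.3173924698656, -346.6704203649311) ((570.3234252929688, -346.7789306640625), (53.96601867675781, 54.96164321899414), 33.40359878540039)
top ringish (632.18504429849, -215.57212132496892) ((632.1276245117188, -215.54769897460938), (40.615211486816406, 74.008544921875), 9.347009658813477)
scene dark (632.5888814187302, -2
[... 1141 characters left out ...]
(34.62869644165039, 30.63252830505371), 85.61412048339844)
scene ringish (488.0921685800731, -227.7889920104094) ((488.0560607910156, -227.89675903320312), (58.209449768066406, 59.593711853027344), 76.54822540283203)
ring (array([ 0.56113021, -0.26318484,  0.03458107]), np.float64(0.0008429684077543074))
ring (array([ 0.56318191, -0.26279833,  0.03298345]), np.float64(0.0003724091800906488))
ringz36 [ 0.56449586 -0.26321942  0.036     ] [ 0.56077705 -0.26199308  0.036     ]
stage top ((562.8851928710938, 10.843677520751953), (94.64439392089844, 95.3853988647461), 22.449092864990234)
stage scene ((560.8311157226562, 11.257372856140137), (95.7019271850586, 97.21260833740234), 61.9464225769043)
```

Call:
send_rows(rows=[[0,0,-2.1,0.6,-3.8,0,1],[0,0,-2.1,0.6,-3.8,0,1],[0,0,-2.1,0.6,-3.8,0,1],[0,0,-2.1,0.6,-3.8,0,1],[0,0,-2.1,0.6,-3.8,0,1]])

```text
clock: 25.05
ee_pos: [0.5074, 0.0462, 0.2265]
tool_rot: [0.058, 0.998, -0.0, -0.001]
wrist_force: [0.4, -0.7, -0.8]
finger_gap: 0.0926
```

Call:
send_rows(rows=[[0,0,-2.1,0.6,-3.8,0,1],[0,0,-2.1,0.6,-3.8,0,1],[0,0,-2.1,0.6,-3.8,0,1],[0,0,-2.1,0.6,-3.8,0,1],[0,0,-2.1,0.6,-3.8,0,1]])

```text
clock: 25.55
ee_pos: [0.5375, -0.1435, 0.2263]
tool_rot: [0.149, 0.989, 0.0, -0.001]
wrist_force: [0.3, -1.1, -0.0]
finger_gap: 0.0931
```

Call:
send_rows(rows=[[0,0,-2.1,0.6,-3.8,0,1],[0,0,-2.1,0.6,-3.8,0,1],[0,0,-2.1,0.6,-2.7,0,1],[0,0,-2.1,0.6,-1.8,0,1],[0,0,0,0,0,0,1]])

```text
clock: 26.05
ee_pos: [0.561, -0.2666, 0.2259]
tool_rot: [0.223, 0.975, -0.001, -0.001]
wrist_force: [-0.7, 0.0, 0.4]
finger_gap: 0.0931
```

Call:
send_rows(rows=[[0,0,0,0,0,-3,1],[0,0,0,0,0,-4,1],[0,0,0,0,0,-4,1],[0,0,0,0,0,-3,1],[0,0,0,0,0,-2,1]])

```text
clock: 26.55
ee_pos: [0.5603, -0.26, 0.0643]
tool_rot: [0.219, 0.976, 0.001, -0.003]
wrist_force: [0.9, -0.1, 0.5]
finger_gap: 0.093
```

Call:
send_rows(rows=[[0,0,0,0,0,-1,1],[0,0,0,0,0,0,1],[0,0,0,0,0,0,1]])

```text
clock: 26.85
ee_pos: [0.5626, -0.2628, 0.0584]
tool_rot: [0.22, 0.975, 0.0, 0.001]
wrist_force: [0.4, 0.1, 0.0]
finger_gap: 0.0932
```

Call:
send_rows(rows=[[0,0,0,0,0,-1.2,1],[0,0,0,0,0,-1,1],[0,0,0,0,0,-0.6,1],[0,0,0,0,0,0,1],[0,0,0,0,0,0,1]])

```text
clock: 27.35
ee_pos: [0.562, -0.2633, 0.0294]
tool_rot: [0.221, 0.975, -0.0, -0.0]
wrist_force: [-0.2, 0.5, -0.1]
finger_gap: 0.093
```

```bash
python3 - <<'E'
from h import *
print(ctrl.get_obs()['ee_pos'])
zoom(viewer.grab_frame('scene')[:,:,::-1],140,265,190,170,4,'a5.png')
E
```

```text
[ 0.56200954 -0.2632534   0.02944186]
```

View pics/a5.png

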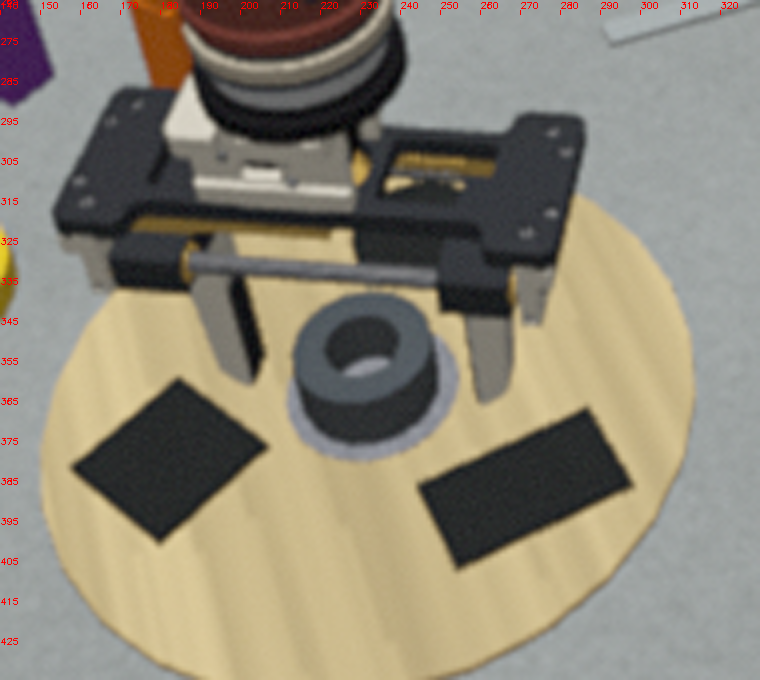

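The fingertips straddle the ring, with tips at about (202,360) and (262,365) and the ring foot near (232,362). I close now.

Call:
send_rows(rows=[[0,0,0,0,0,0,0],[0,0,0,0,0,0,0],[0,0,0,0,0,0,0],[0,0,0,0,0,0,0],[0,0,0,0,0,0,0]])

```text
clock: 27.9
ee_pos: [0.5621, -0.2633, 0.0297]
tool_rot: [0.221, 0.975, -0.0, 0.0]
wrist_force: [0.5, 0.3, 1.5]
finger_gap: 0.0581
```

Call:
send_rows(rows=[[0,0,0,0,0,0,0],[0,0,0,0,0,0,0],[0,0,0,0,0,0,0],[0,0,0,0,0,0,0]])

```text
clock: 28.3
ee_pos: [0.5621, -0.2633, 0.0297]
tool_rot: [0.221, 0.975, -0.0, 0.0]
wrist_force: [-0.6, 0.8, 0.4]
finger_gap: 0.058
```

Call:
send_rows(rows=[[0,0,0,0,0,1,0],[0,0,0,0,0,2,0],[0,0,0,0,0,3,0],[0,0,0,0,0,3,0],[0,0,0,0,0,2,0]])

```text
clock: 28.8
ee_pos: [0.5621, -0.2631, 0.1414]
tool_rot: [0.221, 0.975, -0.0, 0.0]
wrist_force: [0.5, -0.4, -4.5]
finger_gap: 0.0584
```

```bash
python3 - <<'E'
from h import *
o=ctrl.get_obs();print(o['ee_pos'],o['finger_gap'],o['wrist_force'])
zoom(viewer.grab_frame('scene')[:,:,::-1],140,225,190,190,4,'a6.png')
E
```

```text
[ 0.56211137 -0.26314134  0.14143208] 0.05844385663847457 [ 0.45309163 -0.37766688 -4.52024008]
```

View pics/a6.png

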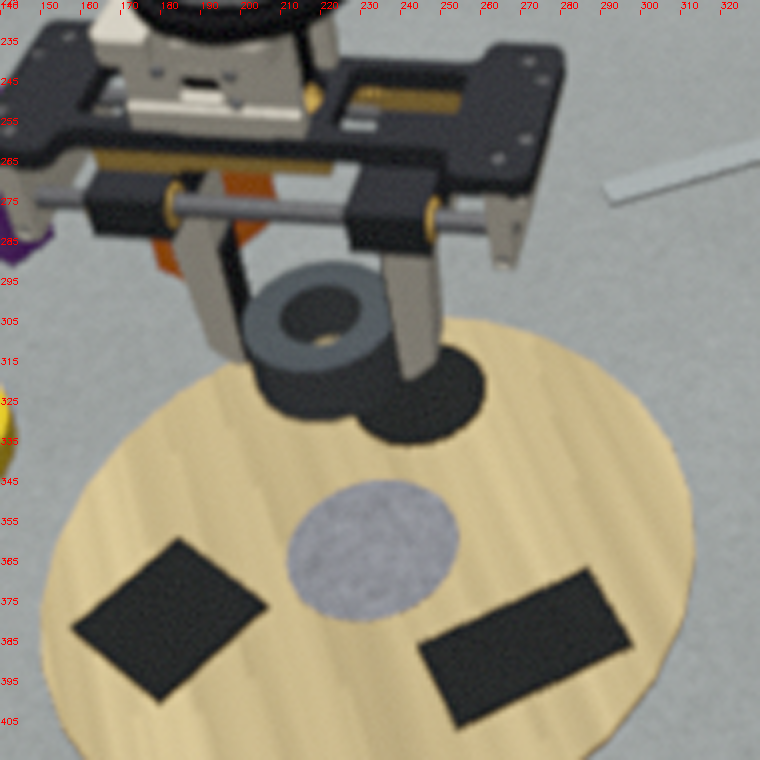

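Call:
send_rows(rows=[[0,0,4,0,2.4,0,0],[0,0,4,0,3.9,0,0],[0,0,4,0,3.9,0,0],[0,0,4,0,3.9,0,0],[0,0,4,0,3.9,0,0]])

```text
clock: 29.35
ee_pos: [0.5603, -0.0803, 0.138]
tool_rot: [0.045, 0.999, 0.001, -0.002]
wrist_force: [-0.0, 0.8, -4.0]
finger_gap: 0.0583
```

Call:
send_rows(rows=[[0,0,4,0,3.9,0,0],[0,0,4,0,3.5,0,0],[0,0,4,0,2,0,0],[0,0,0,0,0,0,0],[0,0,0,0,0,0,0]])

```text
clock: 29.85
ee_pos: [0.5614, 0.0098, 0.1389]
tool_rot: [-0.057, 0.998, -0.001, -0.001]
wrist_force: [-0.4, -0.9, -4.6]
finger_gap: 0.0583
```

Call:
send_rows(rows=[[0,0,0,0,0,-2,0],[0,0,0,0,0,-3,0],[0,0,0,0,0,-1.5,0],[0,0,0,0,0,-0.8,0],[0,0,0,0,0,0,0]])

```text
clock: 30.35
ee_pos: [0.5614, 0.0087, 0.0655]
tool_rot: [-0.055, 0.998, -0.001, -0.001]
wrist_force: [0.0, -1.4, -4.0]
finger_gap: 0.0581
```

Call:
send_rows(rows=[[0,0,0,0,0,0,0],[0,0,0,0,0,0,0]])

```text
clock: 30.55
ee_pos: [0.563, 0.0103, 0.0677]
tool_rot: [-0.056, 0.998, -0.0, 0.001]
wrist_force: [0.7, 0.9, -4.1]
finger_gap: 0.0579
```

```bash
python3 - <<'E'
from h import *
s=viewer.grab_frame('scene')[:,:,::-1].copy()
zoom(s,330,255,130,130,5,'a7.png')
E
```

```text
(no output)
```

View pics/a7.png

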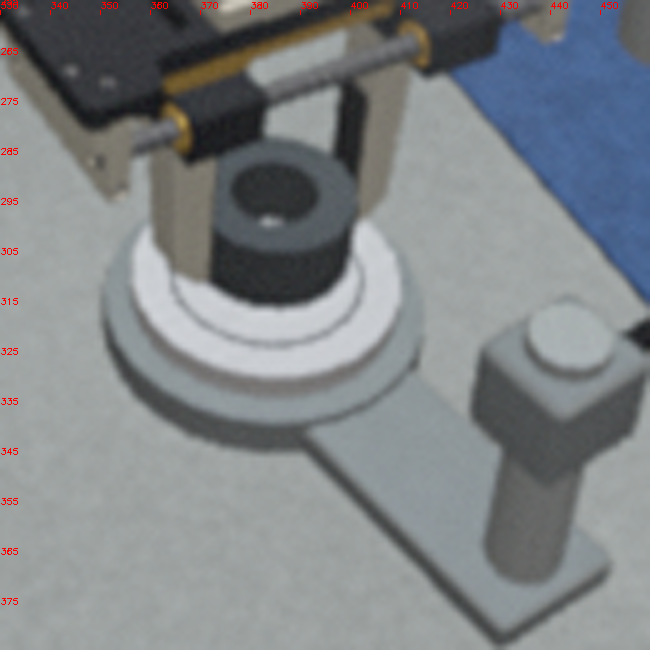

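Call:
send_rows(rows=[[0,0,0,0,0,-0.7,0],[0,0,0,0,0,-0.3,0],[0,0,0,0,0,-0.1,0],[0,0,0,0,0,0,0],[0,0,0,0,0,0,0]])

```text
clock: 31.1
ee_pos: [0.5621, 0.0108, 0.0556]
tool_rot: [-0.057, 0.998, -0.0, -0.0]
wrist_force: [0.4, 0.7, -4.4]
finger_gap: 0.0581
```

Call:
send_rows(rows=[[0,0,0,0,0,-0.1,0],[0,0,0,0,0,0,0],[0,0,0,0,0,0,0]])

```text
clock: 31.4
ee_pos: [0.5621, 0.0108, 0.0547]
tool_rot: [-0.057, 0.998, -0.0, -0.0]
wrist_force: [0.1, 0.2, -4.2]
finger_gap: 0.0578
```

Call:
send_rows(rows=[[0,0,0,0,0,-0.1,0],[0,0,0,0,0,0,0],[0,0,0,0,0,0,0]])

```text
clock: 31.7
ee_pos: [0.5622, 0.0108, 0.0537]
tool_rot: [-0.057, 0.998, -0.0, 0.0]
wrist_force: [0.5, -0.6, -3.6]
finger_gap: 0.058
```

Call:
send_rows(rows=[[0,0,0,0,0,-0.1,0],[0,0,0,0,0,0,0],[0,0,0,0,0,0,0]])

```text
clock: 32.0
ee_pos: [0.5623, 0.0108, 0.0537]
tool_rot: [-0.057, 0.998, -0.0, 0.0]
wrist_force: [-3.0, 0.2, 5.8]
finger_gap: 0.0578
```

Call:
send_rows(rows=[[0,0,0,0,0,0,1],[0,0,0,0,0,0,1],[0,0,0,0,0,0,1],[0,0,0,0,0,0,1],[0,0,0,0,0,0,1]])

```text
clock: 32.5
ee_pos: [0.5621, 0.0108, 0.0525]
tool_rot: [-0.057, 0.998, -0.0, -0.0]
wrist_force: [0.2, 0.3, 0.8]
finger_gap: 0.0913
```

Call:
send_rows(rows=[[0,0,0,0,0,2,1],[0,0,0,0,0,4,1],[0,0,0,0,0,4,1],[0,0,0,0,0,4,1],[0,0,0,0,0,3.5,1]])

```text
clock: 33.0
ee_pos: [0.5622, 0.0108, 0.2298]
tool_rot: [-0.057, 0.998, -0.0, 0.001]
wrist_force: [1.0, 0.1, -1.5]
finger_gap: 0.0926
```

```bash
python3 - <<'E'
from h import *
s=viewer.grab_frame('scene')[:,:,::-1].copy(); t=viewer.grab_frame('top')[:,:,::-1].copy()
cv2.imwrite('pics/s8.png',s);cv2.imwrite('pics/t8.png',t)
zoom(s,330,205,250,170,3,'a8.png')
E
```

```text
(no output)
```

View pics/a8.png

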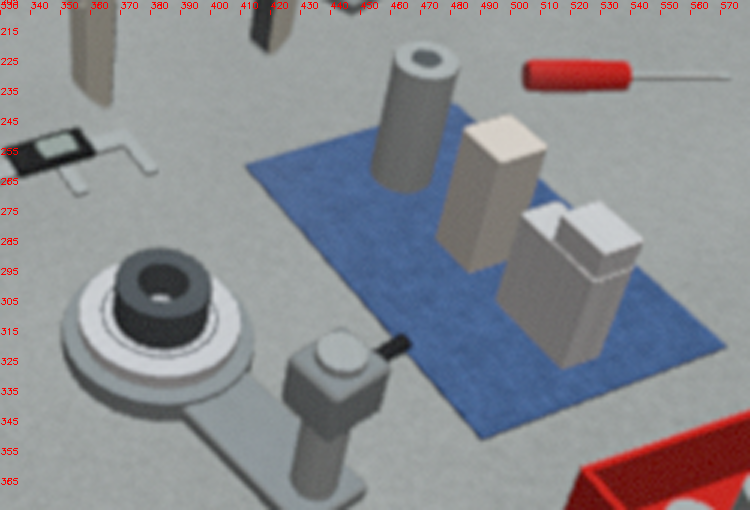

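View pics/t8.png

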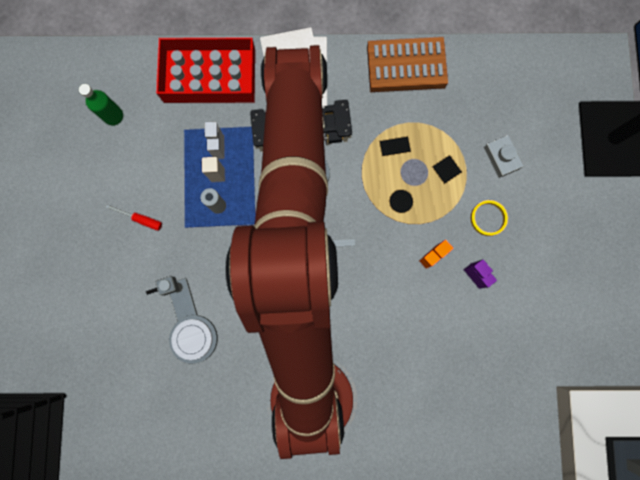

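```bash
python3 - <<'E'
from h import *
f=lambda x,y:((x+1)/3-.5+330-.17,(y+1)/3-.5+205-.17)
print('ring',onz('scene',f(162.5,282),.06))
print('cyl',onz('scene',f(427,58),.103))
P=[onz('scene',f(*p),.098) for p in((464,127),(508,115),(547,147),(503,164))];print('col',np.mean(P,0),[np.degrees(np.arctan2(*(P[(i+1)%4]-P[i])[[1,0]])).round() for i in range(4)])
P=[onz('scene',f(*p),.100) for p in((557,220),(600,201),(642,237),(597,257))];print('stepHi',np.mean(P,0),[np.degrees(np.arctan2(*(P[(i+1)%4]-P[i])[[1,0]])).round() for i in range(4)])
E
```

```text
ring [0.5644735  0.00970653 0.06      ]
cyl [0.47770283 0.23803422 0.103     ]
col [0.55949833 0.23943929 0.098     ] [np.float64(91.0), np.float64(4.0), np.float64(-83.0), np.float64(-179.0)]
stepHi [0.64654507 0.23677446 0.1       ] [np.float64(98.0), np.float64(3.0), np.float64(-83.0), np.float64(-178.0)]
```

Call:
send_rows(rows=[[0,0,-0.5,-1.2,2.5,0,1],[0,0,-0.5,-1.2,4,0,1],[0,0,-0.5,-1.2,4,0,1],[0,0,-0.5,-1.2,4,0,1],[0,0,-0.5,-1.2,4,0,1]])

```text
clock: 33.6
ee_pos: [0.5009, 0.197, 0.2266]
tool_rot: [-0.035, 0.999, -0.0, -0.001]
wrist_force: [0.9, 1.1, -0.2]
finger_gap: 0.0927
```

Call:
send_rows(rows=[[0,0,0,-1.2,2.7,0,1],[0,0,0,-1.2,1.5,0,1],[0,0,0,0,0,0,1],[0,0,0,0,0,0,1],[0,0,0,0,0,0,1]])

```text
clock: 34.1
ee_pos: [0.479, 0.2358, 0.2273]
tool_rot: [-0.033, 0.999, -0.001, 0.0]
wrist_force: [1.1, 0.4, 1.0]
finger_gap: 0.0928
```

Call:
send_rows(rows=[[0,0,0,0,0,-3,1],[0,0,0,0,0,-4,1],[0,0,0,0,0,-4,1],[0,0,0,0,0,-3,1],[0,0,0,0,0,-1.5,1]])

```text
clock: 34.6
ee_pos: [0.4777, 0.2351, 0.0698]
tool_rot: [-0.033, 0.999, -0.002, -0.002]
wrist_force: [-0.1, 0.3, 0.9]
finger_gap: 0.0934
```

Call:
send_rows(rows=[[0,0,0,0,0,0,1],[0,0,0,0,0,0,1],[0,0,0,0,0,0,1]])

```text
clock: 34.9
ee_pos: [0.4794, 0.2376, 0.0738]
tool_rot: [-0.034, 0.999, 0.0, 0.001]
wrist_force: [-1.0, 0.3, 0.8]
finger_gap: 0.0931
```

Call:
send_rows(rows=[[0,0,0,-0.1,0,-0.2,0],[0,0,0,0,0,0,0],[0,0,0,0,0,0,0],[0,0,0,0,0,0,0],[0,0,0,0,0,0,0]])

```text
clock: 35.4
ee_pos: [0.4771, 0.2379, 0.0708]
tool_rot: [-0.035, 0.999, 0.0, 0.0]
wrist_force: [0.4, -0.7, -0.3]
finger_gap: 0.0579
```

Call:
send_rows(rows=[[0,0,0,0,0,0,0],[0,0,0,0,0,0,0],[0,0,0,0,0,0,0],[0,0,0,0,0,0,0],[0,0,0,0,0,0,0]])

```text
clock: 35.9
ee_pos: [0.4771, 0.2379, 0.0706]
tool_rot: [-0.035, 0.999, 0.0, -0.0]
wrist_force: [-0.1, 0.2, 0.2]
finger_gap: 0.0417
```

Call:
send_rows(rows=[[0,0,0,0,0,1,0],[0,0,0,0,0,3,0],[0,0,0,0,0,3,0],[0,0,0,0,0,3,0],[0,0,0,0,0,3,0]])

```text
clock: 36.4
ee_pos: [0.4757, 0.2369, 0.2011]
tool_rot: [-0.035, 0.999, -0.001, -0.002]
wrist_force: [1.0, 0.7, -6.6]
finger_gap: 0.0417
```

Call:
send_rows(rows=[[0,0,-4.6,0.1,-2.5,0,0],[0,0,-4.6,0.1,-3.9,0,0],[0,0,-4.6,0.1,-3.9,0,0],[0,0,-4.6,0.1,-3.9,0,0],[0,0,-4.6,0.1,-3.9,0,0]])

```text
clock: 36.9
ee_pos: [0.4803, 0.0545, 0.1998]
tool_rot: [0.167, 0.986, -0.001, -0.001]
wrist_force: [1.1, 0.5, -5.5]
finger_gap: 0.0416
```

Call:
send_rows(rows=[[0,0,-4.6,0.1,-3.9,0,0],[0,0,-4.6,0.1,-3.9,0,0],[0,0,-4.6,0.1,-3.9,0,0],[0,0,-4.6,0.1,-3.9,0,0],[0,0,-4.6,0.1,-3.9,0,0]])

```text
clock: 37.4
ee_pos: [0.4852, -0.1397, 0.1998]
tool_rot: [0.36, 0.933, -0.0, -0.002]
wrist_force: [0.2, -0.8, -6.3]
finger_gap: 0.0416
```

Call:
send_rows(rows=[[0,0,-4.6,0,-3.9,0,0],[0,0,-4.6,0,-3,0,0],[0,0,-4.6,0,-2,0,0],[0,0,0,0,0,0,0],[0,0,0,0,0,0,0]])

```text
clock: 37.9
ee_pos: [0.4856, -0.2267, 0.1996]
tool_rot: [0.468, 0.884, 0.0, -0.002]
wrist_force: [0.6, 1.5, -6.5]
finger_gap: 0.0417
```

Call:
send_rows(rows=[[0,0,0,0,0,-3,0],[0,0,0,0,0,-3,0],[0,0,0,0,0,-3,0],[0,0,0,0,0,-1.5,0],[0,0,0,0,0,-0.5,0]])

```text
clock: 38.4
ee_pos: [0.4857, -0.2244, 0.0885]
tool_rot: [0.467, 0.884, 0.001, -0.003]
wrist_force: [-0.9, -0.0, -6.2]
finger_gap: 0.0415
```

Call:
send_rows(rows=[[0,0,0,0,0,0,0],[0,0,0,0,0,0,0],[0,0,0,0,0,0,0],[0,0,0,0,0,0,0]])

```text
clock: 38.8
ee_pos: [0.4876, -0.2273, 0.0916]
tool_rot: [0.468, 0.884, 0.0, 0.001]
wrist_force: [-0.6, 0.0, -6.6]
finger_gap: 0.0419
```

Call:
send_rows(rows=[[0,0,0,0,0,-0.6,0],[0,0,0,0,0,-0.4,0],[0,0,0,0,0,-0.2,0],[0,0,0,0,0,-0.1,0],[0,0,0,0,0,0,0]])

```text
clock: 39.3
ee_pos: [0.4868, -0.2271, 0.0777]
tool_rot: [0.468, 0.884, 0.0, -0.0]
wrist_force: [-0.7, 0.8, -3.5]
finger_gap: 0.0416
```

Call:
send_rows(rows=[[0,0,0,0,0,-0.1,0],[0,0,0,0,0,0,0],[0,0,0,0,0,0,0]])

```text
clock: 39.6
ee_pos: [0.4868, -0.2271, 0.0776]
tool_rot: [0.468, 0.884, 0.0, -0.0]
wrist_force: [-2.9, 2.1, 5.2]
finger_gap: 0.0419
```

Call:
send_rows(rows=[[0,0,0,0,0,0,1],[0,0,0,0,0,0,1],[0,0,0,0,0,0,1],[0,0,0,0,0,0,1],[0,0,0,0,0,0,1]])

```text
clock: 40.1
ee_pos: [0.4873, -0.2273, 0.0766]
tool_rot: [0.468, 0.884, -0.0, 0.0]
wrist_force: [-0.3, -0.2, 0.5]
finger_gap: 0.0769
```

Call:
send_rows(rows=[[0,0,0,0,0,2,1],[0,0,0,0,0,4,1],[0,0,0,0,0,4,1],[0,0,0,0,0,3,1],[0,0,0,0,0,2,1]])

```text
clock: 40.6
ee_pos: [0.4878, -0.2278, 0.2292]
tool_rot: [0.468, 0.884, 0.0, 0.002]
wrist_force: [0.9, -0.3, -0.3]
finger_gap: 0.0929
```

```bash
python3 - <<'E'
from h import *
o=ctrl.get_obs(); print(o['ee_pos'],o['tool_rot'])
zoom(viewer.grab_frame('scene')[:,:,::-1],140,225,190,190,4,'a9.png')
E
```

```text
[ 0.48780938 -0.22778072  0.22920553] [4.67924478e-01 8.83766408e-01 1.04100839e-04 1.89954791e-03]
```

View pics/a9.png

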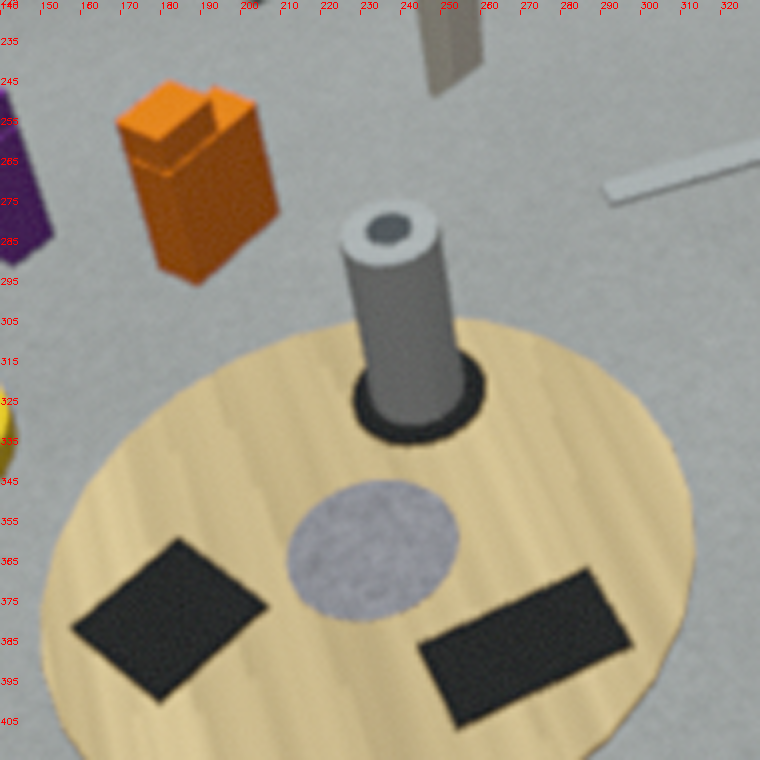

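The cylinder stands centred on the round pad, with its foot at about (243,322). Now the column.

Call:
send_rows(rows=[[0,0,4.5,0.54,2.5,0,1],[0,0,4.5,0.54,3.9,0,1],[0,0,4.5,0.54,3.9,0,1],[0,0,4.5,0.54,3.9,0,1],[0,0,4.5,0.54,3.9,0,1]])

```text
clock: 41.15
ee_pos: [0.5138, -0.0447, 0.226]
tool_rot: [0.285, 0.959, -0.0, -0.0]
wrist_force: [1.1, -0.1, 0.4]
finger_gap: 0.0931
```

Call:
send_rows(rows=[[0,0,4.5,0.54,3.9,0,1],[0,0,4.5,0.54,3.9,0,1],[0,0,4.5,0.54,3.9,0,1],[0,0,4.5,0.54,3.9,0,1],[0,0,4.5,0.54,3.9,0,1]])

```text
clock: 41.65
ee_pos: [0.5408, 0.1503, 0.2259]
tool_rot: [0.092, 0.996, -0.0, -0.0]
wrist_force: [0.8, -0.5, -0.3]
finger_gap: 0.093
```

Call:
send_rows(rows=[[0,0,4.5,0.54,3.9,0,1],[0,0,4.5,0.54,3.2,0,1],[0,0,4.5,0.54,2.1,0,1],[0,0,0,0,0,0,1],[0,0,0,0,0,0,1]])

```text
clock: 42.15
ee_pos: [0.5569, 0.2398, 0.2257]
tool_rot: [-0.023, 1.0, -0.001, -0.001]
wrist_force: [0.1, -0.7, -0.9]
finger_gap: 0.0931
```

Call:
send_rows(rows=[[0,0,0,0,0,0,1],[0,0,0,0,0,0,1]])

```text
clock: 42.35
ee_pos: [0.5574, 0.2387, 0.2266]
tool_rot: [-0.022, 1.0, -0.001, -0.0]
wrist_force: [-0.5, 0.5, 0.4]
finger_gap: 0.0923
```

Call:
send_rows(rows=[[0,0,0,0,0,-3,1],[0,0,0,0,0,-4,1],[0,0,0,0,0,-4,1],[0,0,0,0,0,-3,1],[0,0,0,0,0,-1.5,1]])

```text
clock: 42.85
ee_pos: [0.5557, 0.2387, 0.0689]
tool_rot: [-0.023, 1.0, -0.001, -0.002]
wrist_force: [0.6, -0.2, 0.5]
finger_gap: 0.0933
```

Call:
send_rows(rows=[[0,0,0,0,0,0,1],[0,0,0,0,0,-0.2,0],[0,0,0,0,0,0,0],[0,0,0,0,0,0,0],[0,0,0,0,0,0,0]])

```text
clock: 43.35
ee_pos: [0.5578, 0.241, 0.0707]
tool_rot: [-0.024, 1.0, 0.0, 0.001]
wrist_force: [0.3, 0.2, 0.6]
finger_gap: 0.0655
```

Call:
send_rows(rows=[[0,0,0,0,0,0,0],[0,0,0,0,0,0,0],[0,0,0,0,0,0,0],[0,0,0,0,0,0,0],[0,0,0,0,0,0,0]])

```text
clock: 43.85
ee_pos: [0.5573, 0.2409, 0.0696]
tool_rot: [-0.024, 1.0, -0.0, -0.0]
wrist_force: [-0.5, 0.7, 1.1]
finger_gap: 0.0357
```

Call:
send_rows(rows=[[0,0,0,0,0,0,0],[0,0,0,0,0,0,0],[0,0,0,0,0,0,0]])

```text
clock: 44.15
ee_pos: [0.5573, 0.2409, 0.0697]
tool_rot: [-0.024, 1.0, 0.0, 0.0]
wrist_force: [-0.1, -0.9, 1.3]
finger_gap: 0.036
```

Call:
send_rows(rows=[[0,0,0,0,0,1,0],[0,0,0,0,0,3,0],[0,0,0,0,0,3,0],[0,0,0,0,0,3,0],[0,0,0,0,0,3,0]])

```text
clock: 44.65
ee_pos: [0.5562, 0.2402, 0.2002]
tool_rot: [-0.024, 1.0, -0.001, -0.001]
wrist_force: [0.4, 0.1, -4.7]
finger_gap: 0.036
```

Call:
send_rows(rows=[[0,0,-3.7,0.08,-2.5,0,0],[0,0,-3.7,0.08,-3.9,0,0],[0,0,-3.7,0.08,-3.9,0,0],[0,0,-3.7,0.08,-3.9,0,0],[0,0,-3.7,0.08,-3.9,0,0]])

```text
clock: 45.15
ee_pos: [0.5598, 0.0572, 0.1987]
tool_rot: [0.139, 0.99, -0.001, -0.001]
wrist_force: [1.4, -0.1, -5.0]
finger_gap: 0.0358
```

Call:
send_rows(rows=[[0,0,-3.7,0.08,-3.9,0,0],[0,0,-3.7,0.08,-3.9,0,0],[0,0,-3.7,0.08,-3.9,0,0],[0,0,-3.7,0.08,-3.9,0,0],[0,0,-3.7,0.08,-3.9,0,0]])

```text
clock: 45.65
ee_pos: [0.5635, -0.1372, 0.1987]
tool_rot: [0.297, 0.955, -0.0, -0.001]
wrist_force: [0.8, 1.0, -3.9]
finger_gap: 0.0359
```

Call:
send_rows(rows=[[0,0,-3.7,0.08,-3.9,0,0],[0,0,-3.7,0.08,-3.9,0,0],[0,0,-3.7,0.08,-3.9,0,0],[0,0,-3.7,0.08,-3.9,0,0],[0,0,-3.7,0.08,-3.4,0,0]])

```text
clock: 46.15
ee_pos: [0.5671, -0.3278, 0.1984]
tool_rot: [0.447, 0.894, -0.001, -0.002]
wrist_force: [1.0, 0.3, -5.4]
finger_gap: 0.036
```

Call:
send_rows(rows=[[0,0,-3.7,0.08,-2.2,0,0],[0,0,0,0,0,0,0],[0,0,0,0,0,0,0],[0,0,0,0,0,0,0]])

```text
clock: 46.55
ee_pos: [0.57, -0.3452, 0.1987]
tool_rot: [0.473, 0.881, 0.001, -0.001]
wrist_force: [0.5, 0.5, -4.7]
finger_gap: 0.0361
```

Call:
send_rows(rows=[[0,0,0,0,0,-3,0],[0,0,0,0,0,-3,0],[0,0,0,0,0,-3,0],[0,0,0,0,0,-1.5,0],[0,0,0,0,0,-0.5,0]])

```text
clock: 47.05
ee_pos: [0.5695, -0.3451, 0.0877]
tool_rot: [0.472, 0.881, 0.001, -0.002]
wrist_force: [-0.8, 0.9, -3.9]
finger_gap: 0.0359
```

Call:
send_rows(rows=[[0,0,0,0,0,0,0],[0,0,0,0,0,0,0],[0,0,0,0,0,0,0],[0,0,0,0,0,-0.3,0],[0,0,0,0,0,-0.2,0]])

```text
clock: 47.55
ee_pos: [0.5703, -0.3473, 0.0851]
tool_rot: [0.473, 0.881, 0.0, 0.0]
wrist_force: [-0.3, 0.1, -5.0]
finger_gap: 0.0361
```

Call:
send_rows(rows=[[0,0,0,0,0,0,0],[0,0,0,0,0,0,0]])

```text
clock: 47.75
ee_pos: [0.57, -0.3471, 0.0846]
tool_rot: [0.473, 0.881, 0.0, -0.0]
wrist_force: [0.8, 0.6, -4.7]
finger_gap: 0.0358
```

Call:
send_rows(rows=[[0,0,0,0,0,-0.4,0],[0,0,0,0,0,-0.2,0],[0,0,0,0,0,-0.1,0],[0,0,0,0,0,0,0],[0,0,0,0,0,0,0]])

```text
clock: 48.25
ee_pos: [0.5701, -0.3472, 0.0776]
tool_rot: [0.473, 0.881, -0.0, -0.0]
wrist_force: [-0.1, -0.7, -3.8]
finger_gap: 0.0358
```

Call:
send_rows(rows=[[0,0,0,0,0,-0.1,0],[0,0,0,0,0,0,0],[0,0,0,0,0,0,0]])

```text
clock: 48.55
ee_pos: [0.5701, -0.3473, 0.0767]
tool_rot: [0.473, 0.881, -0.0, 0.0]
wrist_force: [0.6, 0.2, -4.5]
finger_gap: 0.0357
```

Call:
send_rows(rows=[[0,0,0,0,0,-0.1,0],[0,0,0,0,0,0,0],[0,0,0,0,0,0,0]])

```text
clock: 48.85
ee_pos: [0.5701, -0.3473, 0.0767]
tool_rot: [0.473, 0.881, 0.0, 0.0]
wrist_force: [-1.9, 2.2, 3.2]
finger_gap: 0.036
```

Call:
send_rows(rows=[[0,0,0,0,0,0,1],[0,0,0,0,0,0,1],[0,0,0,0,0,0,1],[0,0,0,0,0,0,1],[0,0,0,0,0,0,1]])

```text
clock: 49.35
ee_pos: [0.5702, -0.3473, 0.0755]
tool_rot: [0.473, 0.881, -0.0, 0.0]
wrist_force: [0.4, -0.4, 0.7]
finger_gap: 0.0712
```

Call:
send_rows(rows=[[0,0,0,0,0,2,1],[0,0,0,0,0,4,1],[0,0,0,0,0,4,1],[0,0,0,0,0,3,1],[0,0,0,0,0,2,1]])

```text
clock: 49.85
ee_pos: [0.5708, -0.348, 0.2287]
tool_rot: [0.473, 0.881, -0.0, 0.002]
wrist_force: [-0.6, -0.5, -0.2]
finger_gap: 0.093
```

Call:
send_rows(rows=[[0,0,3.7,0.41,2.5,0,1],[0,0,3.7,0.41,3.9,0,1],[0,0,3.7,0.41,3.9,0,1],[0,0,3.7,0.41,3.9,0,1],[0,0,3.7,0.41,3.9,0,1]])

```text
clock: 50.35
ee_pos: [0.5906, -0.1647, 0.2257]
tool_rot: [0.324, 0.946, 0.0, 0.0]
wrist_force: [-0.2, 0.3, 0.1]
finger_gap: 0.0929
```

Call:
send_rows(rows=[[0,0,3.7,0.41,3.9,0,1],[0,0,3.7,0.41,3.9,0,1],[0,0,3.7,0.41,3.9,0,1],[0,0,3.7,0.41,3.9,0,1],[0,0,3.7,0.41,3.9,0,1]])

```text
clock: 50.85
ee_pos: [0.6111, 0.0303, 0.2258]
tool_rot: [0.168, 0.986, -0.0, 0.0]
wrist_force: [-0.1, 0.3, -0.2]
finger_gap: 0.0931
```

Call:
send_rows(rows=[[0,0,3.7,0.41,3.9,0,1],[0,0,3.7,0.41,3.9,0,1],[0,0,3.7,0.41,3.9,0,1],[0,0,3.7,0.41,3.9,0,1],[0,0,3.7,0.41,3.3,0,1]])

```text
clock: 51.35
ee_pos: [0.6313, 0.2205, 0.2256]
tool_rot: [0.007, 1.0, 0.0, -0.0]
wrist_force: [-0.2, -0.2, 0.5]
finger_gap: 0.0928
```

Call:
send_rows(rows=[[0,0,3.7,0.41,2.2,0,1],[0,0,0,0,0,0,1],[0,0,0,0,0,0,1],[0,0,0,0,0,0,1]])

```text
clock: 51.75
ee_pos: [0.6361, 0.2368, 0.2257]
tool_rot: [-0.022, 1.0, -0.001, 0.0]
wrist_force: [-0.1, 0.2, 0.0]
finger_gap: 0.0929
```

Call:
send_rows(rows=[[0,0,0,0,0,-3,1],[0,0,0,0,0,-4,1],[0,0,0,0,0,-4,1],[0,0,0,0,0,-3,1],[0,0,0,0,0,-1.5,1]])

```text
clock: 52.25
ee_pos: [0.6343, 0.2366, 0.0678]
tool_rot: [-0.022, 1.0, -0.002, -0.002]
wrist_force: [-0.4, -0.5, 0.4]
finger_gap: 0.0929
```

Call:
send_rows(rows=[[0,0,0,0,0,0,1],[0,0,0,0,0,-0.1,1],[0,0,0,0,0,0,0],[0,0,0,0,0,0,0],[0,0,0,0,0,0,0]])

```text
clock: 52.75
ee_pos: [0.6363, 0.2401, 0.071]
tool_rot: [-0.024, 1.0, 0.0, 0.001]
wrist_force: [-0.0, 0.6, -0.2]
finger_gap: 0.0734
```

Call:
send_rows(rows=[[0,0,0,0,0,0,0],[0,0,0,0,0,0,0],[0,0,0,0,0,0,0],[0,0,0,0,0,0,0],[0,0,0,0,0,0,0]])

```text
clock: 53.25
ee_pos: [0.6356, 0.2398, 0.0696]
tool_rot: [-0.024, 1.0, -0.0, -0.0]
wrist_force: [0.4, 0.3, -0.1]
finger_gap: 0.0336
```

Call:
send_rows(rows=[[0,0,0,0,0,0,0],[0,0,0,0,0,0,0],[0,0,0,0,0,0,0],[0,0,0,0,0,0,0]])

```text
clock: 53.65
ee_pos: [0.6356, 0.2399, 0.0696]
tool_rot: [-0.024, 1.0, -0.0, -0.0]
wrist_force: [0.2, 0.6, -1.8]
finger_gap: 0.0281
```

Call:
send_rows(rows=[[0,0,0,0,0,1.5,0],[0,0,0,0,0,3,0],[0,0,0,0,0,3.5,0],[0,0,0,0,0,3.5,0],[0,0,0,0,0,3,0]])

```text
clock: 54.15
ee_pos: [0.6353, 0.2395, 0.2167]
tool_rot: [-0.024, 1.0, -0.0, -0.0]
wrist_force: [1.1, 0.5, -4.3]
finger_gap: 0.0278
```

Call:
send_rows(rows=[[0,0,-6.4,0,-2.4,0,0],[0,0,-6.4,0,-3.9,0,0],[0,0,-6.4,0,-3.9,0,0],[0,0,-6.4,0,-3.9,0,0],[0,0,-6.4,0,-3.9,0,0]])

```text
clock: 54.65
ee_pos: [0.6346, 0.0582, 0.2147]
tool_rot: [0.255, 0.967, -0.0, -0.001]
wrist_force: [0.3, -0.1, -4.9]
finger_gap: 0.0281
```

Call:
send_rows(rows=[[0,0,-6.4,-0.1,-3.9,0,0],[0,0,-6.4,-0.1,-3.9,0,0],[0,0,-6.4,-0.1,-3.9,0,0],[0,0,-6.4,0,-3.9,0,0],[0,0,-6.4,0,-3.9,0,0]])

```text
clock: 55.15
ee_pos: [0.6317, -0.1362, 0.2147]
tool_rot: [0.512, 0.859, 0.0, -0.001]
wrist_force: [1.2, -0.8, -5.3]
finger_gap: 0.028
```

Call:
send_rows(rows=[[0,0,-6.4,0,-3.9,0,0],[0,0,-6.4,0,-2.6,0,0],[0,0,-6.4,0,-1.8,0,0],[0,0,0,0,0,0,0],[0,0,0,0,0,0,0]])

```text
clock: 55.65
ee_pos: [0.6323, -0.2168, 0.2143]
tool_rot: [0.645, 0.764, 0.001, -0.001]
wrist_force: [1.3, 1.3, -5.0]
finger_gap: 0.0278
```

Call:
send_rows(rows=[[0,0,0,0,0,-3,0],[0,0,0,0,0,-3.5,0],[0,0,0,0,0,-3,0],[0,0,0,0,0,-2,0],[0,0,0,0,0,-1,0]])

```text
clock: 56.15
ee_pos: [0.632, -0.2141, 0.0871]
tool_rot: [0.644, 0.765, 0.0, -0.003]
wrist_force: [-0.6, 0.0, -4.2]
finger_gap: 0.0277
```

Call:
send_rows(rows=[[0,0,0,0,0,0,0],[0,0,0,0,0,0,0],[0,0,0,0,0,0,0],[0,0,0,0,0,0,0]])

```text
clock: 56.55
ee_pos: [0.6335, -0.2185, 0.0912]
tool_rot: [0.646, 0.763, 0.001, 0.001]
wrist_force: [0.4, 0.2, -4.7]
finger_gap: 0.0277
```

Call:
send_rows(rows=[[0,0,0,0,0,-0.5,0],[0,0,0,0,0,-0.4,0],[0,0,0,0,0,-0.2,0],[0,0,0,0,0,-0.1,0],[0,0,0,0,0,0,0]])

```text
clock: 57.05
ee_pos: [0.6325, -0.2182, 0.0773]
tool_rot: [0.646, 0.763, -0.0, -0.0]
wrist_force: [-0.1, -0.3, -5.4]
finger_gap: 0.0281
```

```bash
python3 - <<'E'
from h import *
zoom(viewer.grab_frame('scene')[:,:,::-1],140,255,190,190,4,'a10.png')
E
```

```text
(no output)
```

View pics/a10.png

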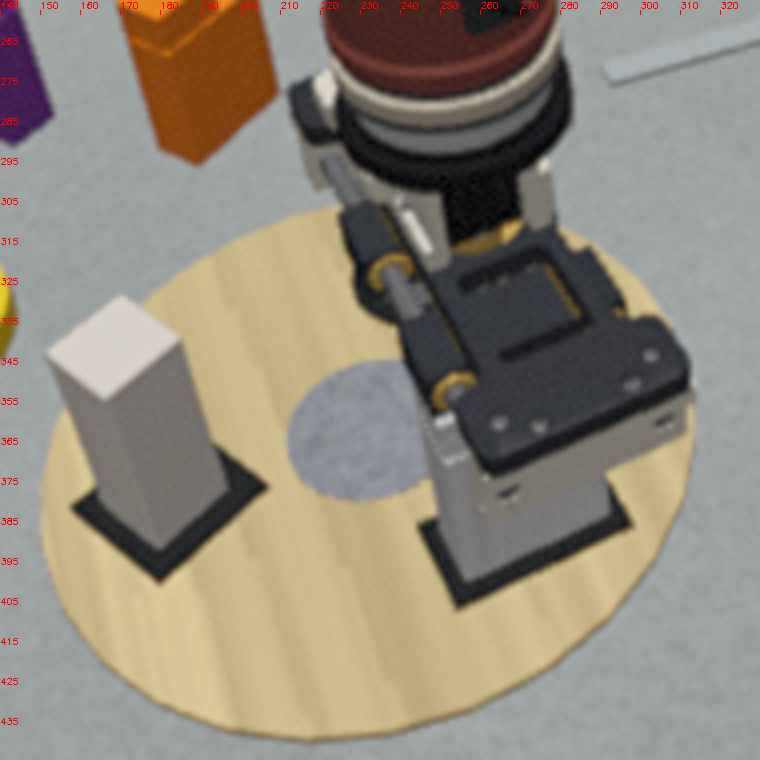

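Both standards look centred: the column on its pad near (180,385), the stepped one over its pad near (265,385). I set it down.

Call:
send_rows(rows=[[0,0,0,0,0,-0.1,0],[0,0,0,0,0,0,0],[0,0,0,0,0,-0.1,0],[0,0,0,0,0,0,0],[0,0,0,0,0,0,0]])

```text
clock: 57.6
ee_pos: [0.6327, -0.2183, 0.0765]
tool_rot: [0.646, 0.763, 0.0, 0.0]
wrist_force: [-0.9, 0.4, 2.2]
finger_gap: 0.0277
```

Call:
send_rows(rows=[[0,0,0,0,0,0,1],[0,0,0,0,0,0,1],[0,0,0,0,0,0,1],[0,0,0,0,0,0,1],[0,0,0,0,0,0,1]])

```text
clock: 58.1
ee_pos: [0.6328, -0.2183, 0.0756]
tool_rot: [0.646, 0.763, 0.0, 0.0]
wrist_force: [0.1, -0.7, 0.1]
finger_gap: 0.0635
```

Call:
send_rows(rows=[[0,0,0,0,0,2,1],[0,0,0,0,0,4,1],[0,0,0,0,0,4,1],[0,0,0,0,0,4,1],[0,0,0,0,0,2,1]])

```text
clock: 58.6
ee_pos: [0.634, -0.2193, 0.2401]
tool_rot: [0.646, 0.763, 0.001, 0.003]
wrist_force: [0.2, -0.7, -0.7]
finger_gap: 0.0927
```

Call:
send_rows(rows=[[0,0,0,0,3.5,0,1],[0,0,0,0,3.5,0,1],[0,0,0,0,3.5,0,1],[0,0,0,0,3.5,0,1],[0,0,0,0,3.5,0,1]])

```text
clock: 59.1
ee_pos: [0.6325, -0.0419, 0.2357]
tool_rot: [0.646, 0.763, 0.0, 0.0]
wrist_force: [1.5, -0.4, 0.2]
finger_gap: 0.0931
```

Call:
send_rows(rows=[[0,0,0,0,3.5,0,1],[0,0,0,0,3.5,0,1],[0,0,0,0,3.5,0,1],[0,0,0,0,3.5,0,1],[0,0,0,0,3.5,0,1]])

```text
clock: 59.6
ee_pos: [0.6325, 0.1332, 0.2357]
tool_rot: [0.646, 0.763, 0.0, 0.0]
wrist_force: [-0.5, 0.3, -0.8]
finger_gap: 0.0928
```

Call:
send_rows(rows=[[0,0,0,0,3.5,0,1],[0,0,0,0,3.5,0,1],[0,0,0,0,2.5,0,1],[0,0,0,0,0,0,1],[0,0,0,0,0,0,1]])

```text
clock: 60.1
ee_pos: [0.6325, 0.2266, 0.2353]
tool_rot: [0.646, 0.764, -0.001, 0.0]
wrist_force: [-0.3, -0.8, -0.3]
finger_gap: 0.0929
```

```bash
python3 - <<'E'
from h import *
s=viewer.grab_frame('scene')[:,:,::-1].copy(); t=viewer.grab_frame('top')[:,:,::-1].copy()
cv2.imwrite('pics/s11.png',s);cv2.imwrite('pics/t11.png',t)
zoom(t,280,115,195,115,4,'tz11.png'); zoom(s,140,265,290,180,2,'sz11.png')
E
```

```text
(no output)
```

View pics/tz11.png

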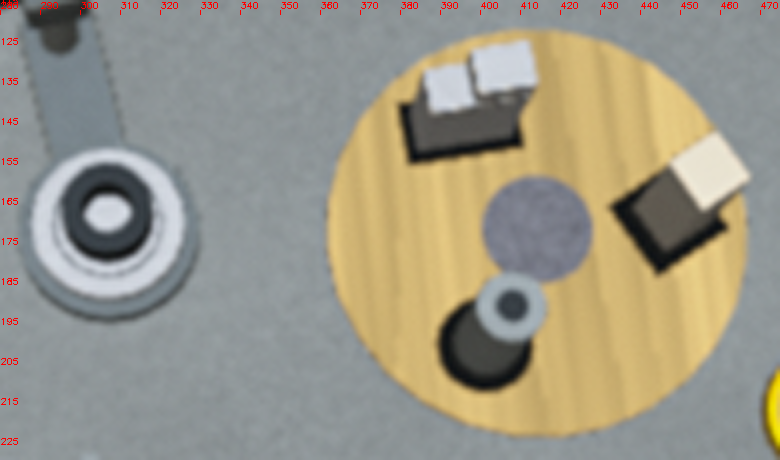

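View pics/sz11.png

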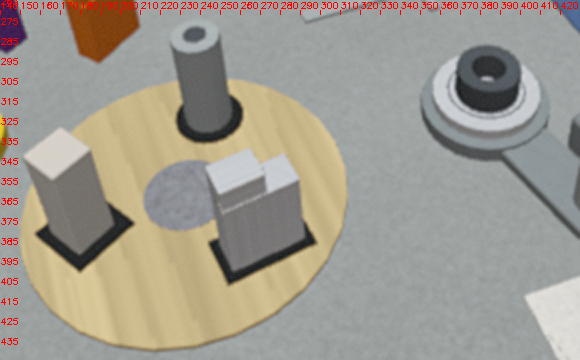

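```bash
python3 - <<'E'
from h import *
T=lambda x,y:((x+.5)/4-.5+280,(y+.5)/4-.5+115); S=lambda x,y:((x+.5)/2-.5+140,(y+.5)/2-.5+265)
m=lambda ps,f,n,z:(np.mean([onz(n,f(*p),z) for p in ps],0)*1000).round(1)
print('ring',m([(107,212)],T,'top',.06),m([(487.5,70)],S,'scene',.06),'want 562,11')
print('cyl',m([(512,306)],T,'top',.11),m([(195,34)],S,'scene',.11),'want 487.7,-227.7')
print('col',m([(669,165),(717,132),(750,176),(709,211)],T,'top',.105),'want 570.5,-346.8')
print('stepHi',m([(469,54),(528,40),(538,81),(479,96)],T,'top',.107),'want',632.4+13*np.cos(np.radians(-80.6)),-215.7+13*np.sin(np.radians(-80.6)))
ctrl.sign_off()
E
```

```text
ring [560.5  10.   60. ] [566.7   8.   60. ] want 562,11
cyl [ 488.  -228.3  110. ] [ 486.7 -227.1  110. ] want 487.7,-227.7
col [ 570.6 -349.2  105. ] want 570.5,-346.8
stepHi [ 634.1 -227.8  107. ] want 634.523237509141 -228.5254381008906
the job is handed in; nothing more can be done
```

The job is done and handed in at about 60 s of the 147 s allowed. All three standards went to the blue mat, then the ring to the far stage, then each standard back upright onto the pad of its own shape. The hand-in reported no verdict.

Last checks, from the camera images:

| Part | Distance from its target's centre | Limit |
|---|---|---|
| Cylinder | about 1 mm | 12 mm |
| Column | about 2.5 mm | 12 mm |
| Stepped standard | about 1 mm | 12 mm |
| Ring | about 2 mm (top view), about 6 mm (scene view) | 12 mm |

- **Ring:** the two views disagree by several millimetres. The scene-view figure comes from a rough pick in a small crop. An earlier, sharper scene picture gave 2–3 mm.
- **Alignment:** I set the column and stepped standard to within about a degree of their pads' measured angles, going by the tool angle at release. Both looked aligned in the last pictures. I did not re-measure their angles at the end.
- **Robot:** the gripper was open and about 0.2 m above the mat, touching nothing.

No check failed.

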